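Check a plunger gauge on the capped datum post

ROBOT

A 6-joint arm with a two-finger parallel gripper is mounted at the origin on a cart in front of the work surface, level with it; the furniture and walls round the work are solid. World frame = base frame: x ahead of the robot, y to its left, z up, the work surface at z = 0. Lengths are in m, angles in rad, forces in N, time in s.
With the tool pointing down it reaches from about 0.375 to 0.9 m from the base axis. Payload 3.1 kg.
Tool frame: the origin (TCP) lies on the centre line of the jaws, within the pads' length; the fingertips stand 19 mm ahead of it and the grasp point (between the pads) is the TCP; z points along the fingers, y is the direction in which the jaws open and shut (so a half turn about z gives the same grasp; the last joint's range is limited). The gripper opens to 85 mm and grips with 20 to 120 N. Pads are 22 mm wide; open, the fingers measure 114 mm over their backs; the gripper's body (76 mm by 85 mm) begins 54 mm behind the grasp point. The pads swing forward as they close: fully open they stand 13 mm farther back than shut.
Start: joints at [1.062, 0.527, 1.433, -0, 1.181, -0.178], TCP at [0.203, 0.591, 0.212] pointing down, gripper open.
Joint ranges: [-3.08, 3.08], [-0.75, 2.2], [0.22, 2.44], [-1.43, 4.57], [0, 2.65], [-2.85, 2.85]. Speed limits (rad/s): [2.79, 2.79, 3.14, 3.14, 3.14, 3.14].

INTERFACE

Orientations are given as a unit quaternion [x, y, z, w].
In Python, from station import manip, imaging, workorder gives the robot as it stands.
- The arm moves only by the shell command python3 -m creep 'ROWS' [FORCE]. ROWS is a JSON object of lists of equal length, an entry for each row: "claw": the finger opening in cm, from 0 to 8.54; "dp": the shift along the tool's x, y, z in cm, a list of three; "roll": the turn about the tool's z in rad. In form: {"claw": [claw, ...], "dp": [[dx, dy, dz], ...], "roll": [roll, ...]}. A call has 1 to 12 rows; each row is the pose to reach, as a shift and turn from the pose commanded when the call began, along the tool's axes at that moment; what a row does not reach only later rows make up. A row lasts 1/10 s, in which the tool goes at most 50 mm and 8.59 degrees, less where a joint would pass 70% of its speed; a pose out of reach is approached as far as the arm can. A call with a gripper value outside its range is refused whole. The fingers move at their own pace and stop on an object; FORCE is the grip in N (left out, the last holds). Time passes only in rows, so rows that repeat a pose let the fingers close. It gives the time, the measured TCP pose, the force and the opening at its end, in the units of the state.
- manip.sense(): the state, without advancing time (a new reading comes with each control period).
- imaging.snapshot(name): name is "scene" or "top"; returns a dict with "image" (400x640x3 uint8, red, green, blue), "z_map" (400x640 float32, m along the optical axis (not along the pixel's ray), 0 where there is no reading), "vfov" (degrees; the focal length in pixels is half the picture's height over the tangent of half this angle, whatever the lens; pixels are square), "cx", "cy" (the principal point, pixels), "R" (3x3) and "t" (3): a world point X has camera coordinates R X + t. Camera axes: x right, y down, z forward; pixel columns grow to the right and rows downward; lengths in m; the calibration is good to about 2 mm. A picture is of the moment at which its call begins.
- workorder.sign_off(): hands the job in, once; it reports no verdict.
The state is a dict: "t": time; "q": joint angles; "qd": joint speeds; "tau": joint torques, N m; "tcp_pos": TCP position; "tool_rot": TCP orientation; "force": force on the tool from outside, world axes, zero at the start; "ft_torque": the same for the moment, N m; "finger_gap": opening from 0.0 (shut) to 1.0 (fully open).
Only numpy, scipy, OpenCV 4.12 (cv2) and the standard library are available. Lean on these libraries where they do the work, as an engineer would, in place of code of your own. Each camera call takes 0.05 s, during which the arm holds its last target.

TASK

First lift the black dust cap off the steel boss of the datum post and set it down (do not drop it) knob up in the round dish. Then take the plunger gauge out of its wooden block and, gently, hold its tip on the mark in the middle of the boss's end face, the gauge square to that leaning face and its plunger pushed in about half way. Finish while holding it still there, gripped in the fingers; do not disturb the other things on the bench.

Things in the scene. Friction and masses are not known exactly. Their poses are not given: they have to be found in the camera images.
- datum_post: Fixed datum post: grey foot plate 110 x 90 x 12 mm with four bolts and a grey pillar up to 68 mm wide, leaning 15 degrees to the foot's -x side (roughly towards the robot, yaw varies). On its end stands a bare steel boss, 40 mm diameter, 26 mm long. Origin: centre of the foot's underside on the bench; z up.
- mark (a point): Centre of the boss's round end face: a dot inside an engraved ring 14 mm across. The point's z axis points straight out of the face along the boss (15 degrees from vertical). About 70 mm above the bench. Covered by the dust cap at the start.
- dust_cap: Loose black cap, 60 g, over the boss: a cup 52 mm outside, 45 mm inside diameter, 26 mm tall, its top 4 mm thick; a knob 20 mm in diameter stands on it from 26 to 56 mm above the origin. Origin: centre of the open rim; z out through the knob (along the boss at the start). 22 mm of boss is inside it with 2.5 mm play all round: draw it off along its own z axis.
- cap_dish: Fixed round shallow aluminium dish, 16 mm tall, 80 mm wide at the foot, inside about 63 mm wide, inner floor 4 mm above the bench. Origin: centre of its underside. The cap's home when off: rim down on the floor, knob up.
- gauge_block: Fixed light-wood block 64 x 64 x 85 mm tall with an upright 24 mm bore right through its middle, in which the gauge stands. Origin: centre of its underside.
- gauge: Loose plunger gauge, 150 g, round about its z axis (up, out of the barrel). Origin: underside of its collar, which rests on the block's top (85 mm above the bench). Below: steel neck 20 mm diameter, 30 mm long, then the plunger along -z. Above: collar 36 mm diameter, 6 mm thick, ribbed aluminium barrel 26 mm diameter from 6 to 71 mm (grip here), black end up to 80 mm.
- gauge_tip (a point): The plunger's ball tip (10 mm ball, point on its underside): 70 mm below the gauge's origin on the gauge's axis when the plunger is out; moves with the plunger.
- plunger (a joint): Travel of the plunger into the gauge, m: 0 fully out (as it stands in the block), 0.020 fully in against its stop. Spring: 0.8 N to start, 200 N/m more (2.8 N half way, 4.8 N fully in). The upper edge of a thin dark band round the 8 mm pin lies 10 mm below the neck's end when out, so the band meets the neck when half in.
- plywood_bicycle_frame: Fixed furniture, keep clear: bare plywood bicycle frame standing over the bench's right side. Its 85 mm wide tube rises from (0.41, -0.31, 0.12) over (0.53, -0.12, 0.38) to (0.66, 0.02, 0.54) in the base frame: come in from the right round its near side (x below 0.40 at y = -0.25), not through it. Uprights stand at x above 0.60. Origin: on the bench, under its middle.
- ball_bearing: Bystander: ball bearing lying flat, 32 mm diameter, 9 mm tall. Leave alone.
- cassette_lockring: Bystander: pale ring lying flat, 36 mm diameter, 10 mm tall. Leave alone.
- wood_block: Bystander: beech block 45 x 90 x 40 mm tall, lying flat. Leave alone.

How it is judged:
By the outcome, as a careful person would: the job done as asked, in the order asked, and still so for the second after the job is handed in, while the arm keeps its last pose, push and grip.
It also fails if it takes over 64 s, if anything falls off the work surface, if the arm or the gripper's body presses on something with over 40 N, if the wrist force passes 120 N, or if a joint passes its speed limit or range.

## Working session

There is one attempt and no reset: what is moved stays moved. The work goes in short steps, Python scripts to look and compute and a shell command to move; the robot and the scene stay as the last step left them, time stands still between calls to the robot, and variables do not carry over. Pictures are saved under pics/ and viewed, and the job is handed in when it is done.

```bash
ls -la; mkdir -p pics; python3 - <<'E'
from station import manip, imaging
import cv2, numpy as np
s=manip.sense(); print(s)
for n in ("scene","top"):
    d=imaging.snapshot(n)
    cv2.imwrite(f"pics/{n}0.png",d["image"][:,:,::-1])
    np.savez(f"pics/{n}0.npz",**d)
    print(n,d["vfov"],d["cx"],d["cy"],d["R"],d["t"],-np.array(d["R"]).T@d["t"])
E
```

```text
total 12
drwxr-xr-x  3 agent agent 4096 Dec  6 09:38 .
drwxr-xr-x 23 root  root  4096 Dec  6 09:38 ..
drwxr-xr-x  2 agent agent 4096 Dec  6 09:38 pics
{'t': 0.0, 'q': array([ 1.06150065e+00,  5.28435116e-01,  1.43389942e+00,  1.05220134e-05,
        1.18137836e+00, -1.78503856e-01]), 'qd': array([ 0.00038553, -0.00058621, -0.00098097, -0.00014386, -0.00021337,
       -0.0005913 ]), 'tau': array([-1.22431207e-03, -4.42360926e+01, -1.78021824e+01, -2.90339385e-04,
        8.51874298e-03, -1.22441133e-05]), 'tcp_pos': array([0.20259644, 0.59046309, 0.21095364]), 'tool_rot': array([ 1.64644736e-01,  9.86352365e-01, -9.96404976e-04, -3.62010791e-04]), 'force': array([-0.26342288, -0.79439626, -0.46726518]), 'ft_torque': array([ 0.00059036, -0.01191134, -0.04693127]), 'finger_gap': 0.997795974750005}
scene 54.40926215082565 321.1701879730361 196.0092402636176 [[ 0.43111189 -0.90206243 -0.02063768]
 [-0.5606792  -0.249898   -0.78942373]
 [ 0.70695217  0.35190107 -0.61350164]] [-0.09483217  0.43467222  0.43589757] [-0.02356378 -0.13031364  0.60860733]
top 46.799829551603686 322.181363000565 205.4683954682936 [[ 0.00465954 -0.99995908  0.00775356]
 [-0.99142668 -0.00563199 -0.13054276]
 [ 0.13058108 -0.00707882 -0.99141236]] [0.1713689  0.57573973 0.96766392] [0.44364663 0.18145436 1.03318391]
```

View pics/scene0.png

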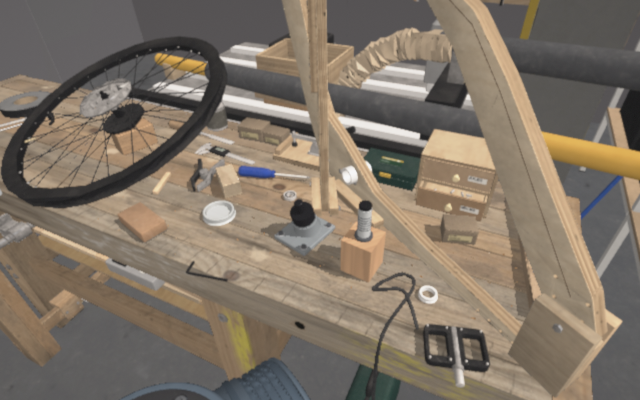

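View pics/top0.png

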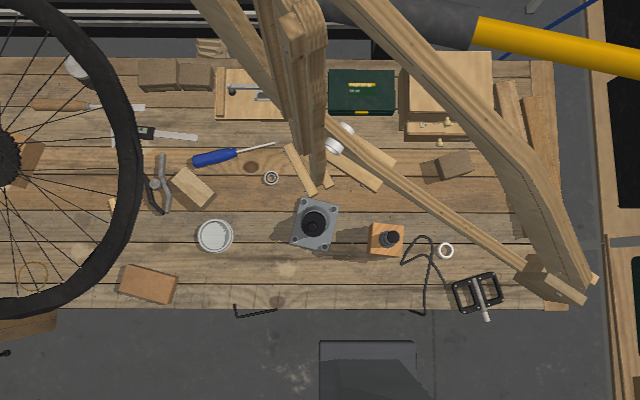

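```bash
cat > h.py <<'E'
import numpy as np, cv2
def load(p): return dict(np.load(p))
def K(d):
    f=200/np.tan(np.radians(float(d["vfov"]))/2); return f,float(d["cx"]),float(d["cy"])
def proj(d,X):
    f,cx,cy=K(d); c=np.atleast_2d(X)@d["R"].T+d["t"]; return np.c_[cx+f*c[:,0]/c[:,2],cy+f*c[:,1]/c[:,2]]
def cloud(d):
    f,cx,cy=K(d); v,u=np.mgrid[:400,:640]; z=d["z_map"]
    C=np.stack([(u-cx)/f*z,(v-cy)/f*z,z],-1); W=(C-d["t"])@d["R"]; W[z==0]=np.nan; return W
def ray(d,u,v,h):
    f,cx,cy=K(d); r=d["R"].T@np.array([(u-cx)/f,(v-cy)/f,1]); o=-d["R"].T@d["t"]; return o+r*(h-o[2])/r[2]
E
python3 - <<'E'
from h import *
for n in("scene","top"):
    d=load(f"pics/{n}0.npz"); W=cloud(d)
    print(n,K(d),proj(d,[[0.2026,.5905,.211],[0,0,0],[.45,.1,0]]))
    pts={"scene":[(260,260),(100,180),(150,240),(300,223),(303,205),(218,212),(362,258),(365,203),(428,295),(140,222)],
     "top":[(250,280),(450,220),(80,220),(313,222),(215,235),(388,238),(445,250),(148,283),(230,130),(520,230)]}[n]
    for u,v in pts: print((u,v),W[v,u].round(4))
E
```

```text
scene (np.float64(389.0805540304382), 321.1701879730361, 196.0092402636176) [[ -1.06080631 200.11941398]
 [236.52334408 583.99605052]
 [325.58838812 273.5953931 ]]
(260, 260) [ 0.427   0.2425 -0.001 ]
(100, 180) [0.4227 0.6749 0.0847]
(150, 240) [ 3.750e-01  5.024e-01 -5.000e-04]
(300, 223) [0.5073 0.1856 0.0592]
(303, 205) [0.523  0.1846 0.097 ]
(218, 212) [0.5148 0.4186 0.0033]
(362, 258) [0.4674 0.0307 0.0595]
(365, 203) [0.5006 0.0425 0.1656]
(428, 295) [ 0.4838 -0.1001 -0.0008]
(140, 222) [0.3908 0.5373 0.0281]
top (np.float64(462.17461688753195), 322.181363000565, 205.4683954682936) [[ 75.61360928 409.10686279]
 [404.03039557 480.45259469]
 [355.2858658  263.60962751]]
(250, 280) [0.4131 0.3323 0.0016]
(450, 220) [ 0.5443 -0.1023  0.04  ]
(80, 220) [ 0.5442  0.717  -0.0029]
(313, 222) [0.5327 0.1933 0.0992]
(215, 235) [0.5118 0.4128 0.0011]
(388, 238) [0.4972 0.051  0.1629]
(445, 250) [ 0.4811 -0.1009 -0.0017]
(148, 283) [0.4066 0.5458 0.0293]
(230, 130) [0.7534 0.3868 0.0008]
(520, 230) [ 5.266e-01 -2.704e-01  5.000e-04]
```

```bash
python3 - <<'E'
from h import *
a=[]
for n,r in(("scene",(185,265,190,400)),("top",(190,270,190,400))):
    d=load(f"pics/{n}0.npz"); im=d["image"][r[0]:r[1],r[2]:r[3],::-1]
    a.append(cv2.resize(im,None,fx=3.8,fy=3.8,interpolation=cv2.INTER_CUBIC))
cv2.imwrite("pics/crop0.png",np.vstack([x[:300] for x in a]))
E
```

```text
(no output)
```

View pics/crop0.png

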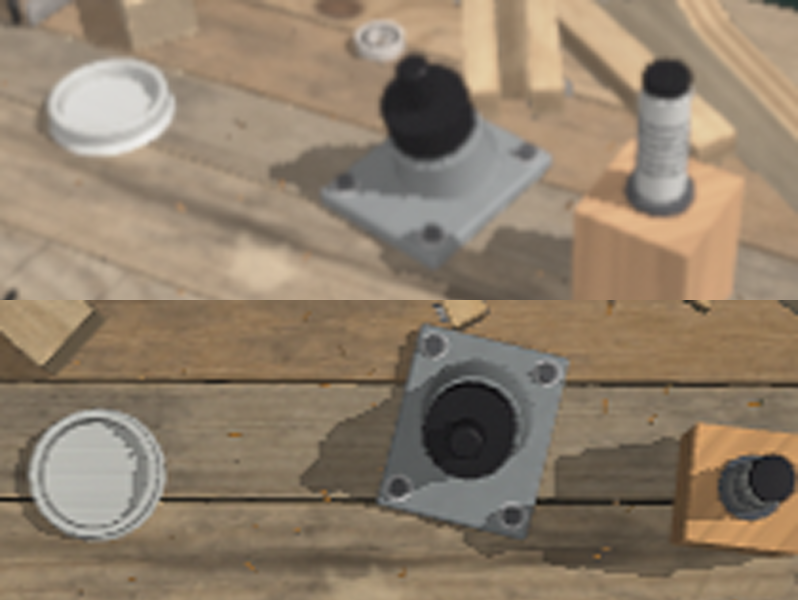

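```bash
python3 - <<'E'
from h import *
D={n:load(f"pics/{n}0.npz") for n in("scene","top")}
for n,d in D.items():
    W=cloud(d); im=d["image"].astype(int); mx=im.max(-1); sat=mx-im.min(-1)
    print("==",n)
    # cap dark
    near=(np.hypot(W[...,0]-.52,W[...,1]-.19)<.06)
    dark=near&(mx<60)&(W[...,2]>.045)
    P=W[dark]; print("cap px",dark.sum(), "zmax",np.percentile(P[:,2],[50,90,97,100]).round(4))
    kn=near&(W[...,2]>.085)&(mx<90); P=W[kn]; print("knob",kn.sum(),P.mean(0).round(4),P.min(0).round(4),P.max(0).round(4), "px",np.argwhere(kn)[:,::-1].mean(0))
    # foot
    ft=(np.hypot(W[...,0]-.53,W[...,1]-.19)<.08)&(abs(W[...,2]-.012)<.004)&(sat<35)&(mx>80)
    c=[x for x in cv2.findContours(ft.astype(np.uint8),cv2.RETR_EXTERNAL,cv2.CHAIN_APPROX_NONE)[0]]
    c=np.vstack(c)[:,0]; X=np.array([ray(d,u,v,.012)[:2] for u,v in c])
    r=cv2.minAreaRect((X*1000).astype(np.float32)); print("foot",r)
    # dish
    ds=(np.hypot(W[...,0]-.513,W[...,1]-.415)<.06)&(sat<30)&(mx>150)&(W[...,2]>-.01)
    rim=ds&(W[...,2]>.011)
    X=np.array([ray(d,u,v,.016)[:2] for v,u in np.argwhere(rim)])
    if len(X): print("dish rim",cv2.minEnclosingCircle((X*1000).astype(np.float32)),X.mean(0), len(X))
    c=max(cv2.findContours(ds.astype(np.uint8),cv2.RETR_EXTERNAL,cv2.CHAIN_APPROX_NONE)[0],key=len)[:,0]
    X=np.array([ray(d,u,v,.010)[:2] for u,v in c]); print("dish outline",cv2.fitEllipse((X*1000).astype(np.float32)))
    # gauge
    g=(np.hypot(W[...,0]-.49,W[...,1]-.045)<.03)&(W[...,2]>.157)
    P=W[g]; print("gauge top",g.sum(),P.mean(0).round(4),P.min(0).round(4),P.max(0).round(4))
    b=(np.hypot(W[...,0]-.49,W[...,1]-.045)<.06)&(abs(W[...,2]-.085)<.004)&(sat>40)
    c=np.vstack(cv2.findContours(b.astype(np.uint8),cv2.RETR_EXTERNAL,cv2.CHAIN_APPROX_NONE)[0])[:,0]
    X=np.array([ray(d,u,v,.085)[:2] for u,v in c]); print("block",cv2.minAreaRect((X*1000).astype(np.float32)))
E
```

```text
== scene
cap px 464 zmax [0.0723 0.0984 0.1034 0.1054]
knob 97 [0.5192 0.1917 0.0978] [0.5124 0.1844 0.0854] [0.5309 0.2026 0.1054] px [299.11340206 204.88659794]
foot ((535.7124633789062, 189.1784210205078), (91.41804504394531, 118.72784423828125), 76.04170227050781)
dish rim ((506.2066955566406, 409.6959228515625), 39.33280944824219) [0.50558636 0.40957878] 201
dish outline ((510.0254821777344, 410.3236083984375), (77.30660247802734, 99.42906951904297), 141.62399291992188)
gauge top 130 [0.4955 0.0397 0.1637] [0.4853 0.029  0.1574] [0.5097 0.0518 0.1686]
block ((496.8973388671875, 40.56684494018555), (65.7146987915039, 68.26766967773438), 83.79405975341797)
== top
cap px 490 zmax [0.0753 0.1014 0.1042 0.1071]
knob 87 [0.5241 0.1943 0.101 ] [0.5144 0.1851 0.0868] [0.536  0.2033 0.1071] px [312.43678161 226.14942529]
foot ((544.01708984375, 189.66323852539062), (89.66899108886719, 123.81507110595703), 76.61555480957031)
dish rim ((510.9689025878906, 410.83831787109375), 36.658565521240234) [0.51115475 0.41075097] 188
dish outline ((510.63677978515625, 409.98870849609375), (72.41494750976562, 77.06624603271484), 163.8859405517578)
gauge top 138 [0.4994 0.0417 0.1646] [0.4878 0.03   0.1581] [0.5104 0.0542 0.1682]
block ((499.779052734375, 41.28837966918945), (64.56193542480469, 64.11518859863281), 83.52193450927734)
```

```bash
cat >> h.py <<'E'
from scipy.spatial.transform import Rotation as Ro
def plan(target,yaw=None):
    """shift in tool cm to world target; roll to bring tool y to world angle yaw(deg), mod 180"""
    from station import manip
    s=manip.sense(); R=Ro.from_quat(s["tool_rot"]).as_matrix()
    dp=R.T@(np.array(target)-s["tcp_pos"])*100
    y=np.degrees(np.arctan2(R[1,1],R[0,1])); r=0
    if yaw is not None:
        r=-np.radians((yaw-y+90)%180-90)
    print("t",round(s["t"],2),"tcp",s["tcp_pos"].round(4),"yawY",round(y,2),"z",R[:,2].round(3),"dp cm",dp.round(2),"roll",round(float(r),3),"F",s["force"].round(2),"gap",round(s["finger_gap"]*8.54,2),"q",s["q"].round(2))
E
python3 -c "
from h import *; plan([.524,.193,.17],76.6)"
```

```text
t 0.1 tcp [0.2026 0.5905 0.211 ] yawY 71.05 z [-0.001 -0.002 -1.   ] dp cm [-43.31 -27.15   4.14] roll -0.097 F [ 0.32  0.05 -0.19] gap 8.53 q [ 1.06  0.53  1.43  0.    1.18 -0.18]
```

```bash
python3 -m creep --help 2>&1 | head -20
```

```text
invalid input: not JSON, or not a number
```

```bash
python3 -m creep '{"claw":[8.5,8.5,8,7.5,7,6.5,6,5.5,5,5,5,5],"dp":[[-3,-2,0.3],[-7,-4.4,0.7],[-11,-6.9,1.1],[-15,-9.4,1.5],[-19,-11.9,1.9],[-23,-14.4,2.3],[-27,-17,2.7],[-31,-19.5,3.1],[-35,-22,3.5],[-39,-24.5,3.9],[-42,-26.4,4.1],[-43.3,-27.2,4.1]],"roll":[0,-0.02,-0.04,-0.06,-0.08,-0.097,-0.097,-0.097,-0.097,-0.097,-0.097,-0.097]}' 20; python3 - <<'E'
from h import *
plan([.524,.193,.17],76.6)
from station import imaging
a=[]
for n in ("scene","top"):
    d=imaging.snapshot(n); np.savez(f"pics/{n}1.npz",**d); a.append(d["image"][:,:,::-1])
cv2.imwrite("pics/v1.png",np.vstack([cv2.resize(x[100:300,150:450],None,fx=1.5*1.0,fy=1.5) for x in a]))
E
```

```text
t: 1.3
tcp_pos: [0.5261, 0.1904, 0.1703]
tool_rot: [0.118, 0.993, -0.0, 0.0]
force: [0.6, 0.2, -0.2]
finger_gap: 0.585
t 1.3 tcp [0.5261 0.1904 0.1703] yawY 76.4 z [ 0.    -0.001 -1.   ] dp cm [0.27 0.2  0.03] roll -0.004 F [ 0.56  0.19 -0.17] gap 5.0 q [ 0.15  0.49  1.64 -0.    1.01 -1.19]
```

View pics/v1.png

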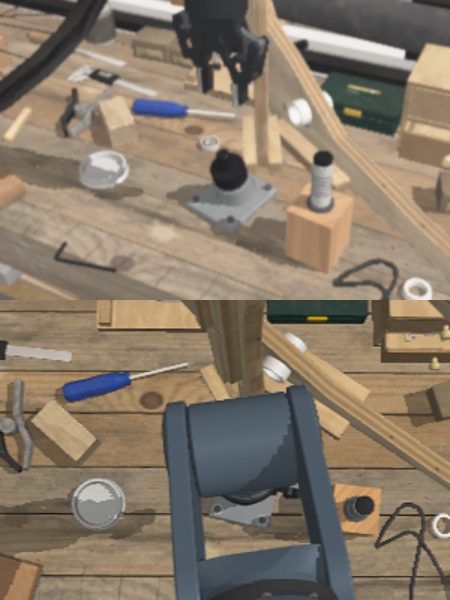

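```bash
python3 - <<'E'
from h import *
plan([.524,.193,.101],76.6)
d=load("pics/scene1.npz")
im=d["image"][:,:,::-1].copy()
n=np.array([.235,.972,0]); c=np.array([.5261,.1904,.1703])
P=[c+n*s*w-np.array([0,0,h]) for s in(-1,1) for w in (.025,) for h in(0,.019)]+[c]
# knob top est
K=np.array([.5215,.193,.103]); a=np.array([-.2518,.060,.966])
P+= [K,K-.03*a,K-.034*a]
p=proj(d,P); print(p.round(1))
crop=im[95:245,255:355]; crop=cv2.resize(crop,None,fx=4,fy=4,interpolation=cv2.INTER_CUBIC)
for u,v in p: cv2.circle(crop,(int((u-255+.5)*4),int((v-95+.5)*4)),2,(0,0,255),-1)
cv2.imwrite("pics/v1c.png",crop)
E
```

```text
t 1.4 tcp [0.5253 0.1918 0.1706] yawY 76.41 z [-0.  0. -1.] dp cm [0.15 0.09 6.96] roll -0.003 F [ 0.57  1.07 -0.32] gap 5.04 q [ 0.15  0.49  1.64  0.    1.01 -1.18]
[[308.9 179.1]
 [309.3 186.9]
 [290.  170.3]
 [290.7 178. ]
 [299.3 174.6]
 [298.9 202.1]
 [302.1 210.9]
 [302.5 212. ]]
```

View pics/v1c.png

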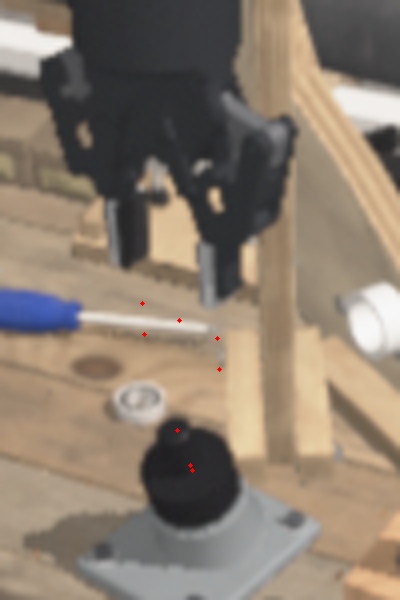

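```bash
python3 - <<'E'
from h import *
d=load("pics/scene1.npz"); W=cloud(d)
for u,v in [(283,158),(288,158),(285,150),(306,167),(311,165),(307,160),(309,150),(300,120),(290,110)]: print(u,v,W[v,u].round(4))
d2=load("pics/scene0.npz"); W2=cloud(d2)
for u,v in [(298,204),(303,215),(302,240)]: print(u,v,W[v,u].round(4),W2[v,u].round(4))
E
```

```text
283 158 [0.5209 0.2215 0.2042]
288 158 [0.5283 0.2147 0.2016]
285 150 [0.523  0.2166 0.2223]
306 167 [0.5072 0.1639 0.207 ]
311 165 [0.51   0.1546 0.2122]
307 160 [0.5077 0.1613 0.2228]
309 150 [0.5101 0.1574 0.2437]
300 120 [0.5084 0.1714 0.3013]
290 110 [0.4901 0.1789 0.3265]
298 204 [0.5151 0.1918 0.1031] [0.5179 0.1935 0.1005]
303 215 [0.519  0.1839 0.0729] [0.5196 0.1842 0.0723]
302 240 [0.5057 0.1827 0.0118] [0.5041 0.1818 0.0136]
```

```bash
python3 - <<'E'
from h import *
from station import imaging,manip
s=manip.sense(); print(s["t"],s["tcp_pos"],s["q"],s["tool_rot"])
d=imaging.snapshot("scene"); np.savez("pics/scene2.npz",**d)
W=cloud(d); b=load("pics/scene0.npz")
print("changed vs scene1",(abs(d["image"].astype(int)-load("pics/scene1.npz")["image"]).max(-1)>25).sum())
m=(abs(d["z_map"]-b["z_map"])>.05)&(np.hypot(W[...,0]-.525,W[...,1]-.19)<.09)&(W[...,2]>.1)
P=W[m]; 
for lo in np.arange(.14,.4,.01):
    q=P[(P[:,2]>lo)&(P[:,2]<=lo+.01)]
    if len(q): print(round(lo,3),len(q),q.min(0).round(3),q.max(0).round(3))
E
```

```text
1.4 [0.5252923  0.1917555  0.17057433] [ 1.50159230e-01  4.92278137e-01  1.64209456e+00  6.10777870e-05
  1.00725797e+00 -1.18353874e+00] [ 1.18287891e-01  9.92979342e-01  1.98437899e-05 -2.51789733e-05]
changed vs scene1 876
0.19 41 [0.506 0.158 0.193] [0.539 0.225 0.2  ]
0.2 99 [0.505 0.152 0.2  ] [0.54 0.23 0.21]
0.21 97 [0.504 0.152 0.21 ] [0.541 0.231 0.22 ]
0.22 108 [0.506 0.152 0.22 ] [0.541 0.231 0.23 ]
0.23 92 [0.501 0.145 0.23 ] [0.542 0.245 0.24 ]
0.24 216 [0.498 0.132 0.24 ] [0.545 0.25  0.25 ]
0.25 178 [0.498 0.13  0.25 ] [0.547 0.253 0.26 ]
0.26 268 [0.497 0.128 0.26 ] [0.544 0.255 0.27 ]
0.27 264 [0.498 0.126 0.27 ] [0.543 0.255 0.28 ]
0.28 277 [0.496 0.123 0.28 ] [0.609 0.258 0.29 ]
0.29 404 [0.496 0.123 0.29 ] [0.546 0.259 0.3  ]
0.3 156 [0.505 0.148 0.3  ] [0.526 0.232 0.31 ]
0.31 83 [0.487 0.153 0.31 ] [0.527 0.206 0.32 ]
0.32 227 [0.485 0.153 0.32 ] [0.542 0.221 0.33 ]
0.33 242 [0.486 0.153 0.33 ] [0.532 0.217 0.34 ]
0.34 250 [0.486 0.153 0.34 ] [0.533 0.22  0.35 ]
0.35 256 [0.485 0.153 0.35 ] [0.535 0.221 0.36 ]
0.36 349 [0.485 0.154 0.36 ] [0.554 0.228 0.37 ]
0.37 202 [0.487 0.156 0.37 ] [0.534 0.221 0.38 ]
0.38 292 [0.487 0.155 0.38 ] [0.543 0.223 0.39 ]
0.39 265 [0.488 0.155 0.39 ] [0.538 0.221 0.4  ]
```

```bash
python3 -m creep '{"claw":[5,5,5],"dp":[[0.1,0.05,1],[0.15,0.1,2],[0.15,0.1,3]],"roll":[0,0,0]}'; cat >> h.py <<'E'
def look(tag,names=("scene","top")):
    from station import imaging
    o={}
    for n in names:
        d=imaging.snapshot(n); np.savez(f"pics/{n}_{tag}.npz",**d); o[n]=d
    return o
def crop(d,box,f,name,pts=()):
    x0,y0,x1,y1=box
    c=cv2.resize(np.ascontiguousarray(d["image"][y0:y1,x0:x1,::-1]),None,fx=f,fy=f,interpolation=cv2.INTER_CUBIC)
    if len(pts):
        for u,v in proj(d,np.array(pts)): cv2.circle(c,(int((u-x0+.5)*f),int((v-y0+.5)*f)),2,(0,0,255),-1)
    cv2.imwrite(f"pics/{name}.png",c)
def tips(d,c,r=.09,zmin=.1):
    W=cloud(d); b=load("pics/scene0.npz")
    m=(abs(d["z_map"]-b["z_map"])>.03)&(np.hypot(W[...,0]-c[0],W[...,1]-c[1])<r)&(W[...,2]>zmin)
    P=W[m]; print("tip z low",np.sort(P[:,2])[:12].round(3)); q=P[P[:,2]<P[:,2].min()+.025]; print(q.min(0).round(4),q.max(0).round(4))
E
python3 - <<'E'
from h import *
plan([.524,.193,.101],76.6)
d=look("3",("scene",))["scene"]; tips(d,(.525,.19),zmin=.11)
plan([.524,.193,.101],76.6)
E
```

```text
t: 1.75
tcp_pos: [0.5214, 0.1958, 0.1398]
tool_rot: [0.116, 0.993, -0.0, -0.001]
force: [0.1, 0.5, -0.3]
finger_gap: 0.586
t 1.75 tcp [0.5214 0.1958 0.1398] yawY 76.73 z [-0.001 -0.    -1.   ] dp cm [-0.33 -0.21  3.88] roll 0.002 F [ 0.1   0.5  -0.31] gap 5.0 q [ 0.16  0.53  1.67  0.    0.94 -1.18]
tip z low [0.163 0.163 0.163 0.163 0.164 0.164 0.164 0.165 0.165 0.165 0.165 0.165]
[0.5009 0.1563 0.1629] [0.5371 0.2342 0.1878]
t 1.8 tcp [0.5204 0.1954 0.1382] yawY 76.71 z [-0.005 -0.001 -1.   ] dp cm [-0.42 -0.14  3.72] roll 0.002 F [-0.54  0.5  -1.6 ] gap 4.98 q [ 0.16  0.54  1.68  0.    0.94 -1.18]
```

```bash
python3 -m creep '{"claw":[5,5,5,5],"dp":[[0,0,0],[0,0,0],[0,0,0],[0,0,0]],"roll":[0,0,0,0]}'; python3 - <<'E'
from h import *
plan([.524,.193,.101],76.6)
d=look("4")
tips(d["scene"],(.525,.19),zmin=.11)
plan([.524,.193,.101],76.6)
c=[.5245,.193,.14]
crop(d["scene"],(240,60,370,200),4.2,"v4",[c,[.5245,.193,.121]])
cv2.imwrite("pics/v4t.png",d["top"]["image"][:,:,::-1])
E
```

```text
t: 2.2
tcp_pos: [0.5233, 0.1946, 0.1413]
tool_rot: [0.117, 0.993, 0.0, 0.001]
force: [-1.1, 0.5, 0.6]
finger_gap: 0.586
t 2.2 tcp [0.5233 0.1946 0.1413] yawY 76.6 z [ 0.001  0.    -1.   ] dp cm [-0.1  -0.14  4.03] roll 0.0 F [-1.09  0.52  0.58] gap 5.0 q [ 0.16  0.53  1.67  0.    0.94 -1.18]
tip z low [0.163 0.164 0.165 0.165 0.165 0.166 0.166 0.166 0.166 0.167 0.167 0.167]
[0.5034 0.1551 0.1633] [0.5385 0.2334 0.1879]
t 2.3 tcp [0.5232 0.1945 0.1412] yawY 76.59 z [ 0.001  0.    -1.   ] dp cm [-0.11 -0.13  4.02] roll -0.0 F [-0.38  0.36  0.21] gap 5.03 q [ 0.16  0.53  1.67  0.    0.94 -1.18]
```

View pics/v4.png

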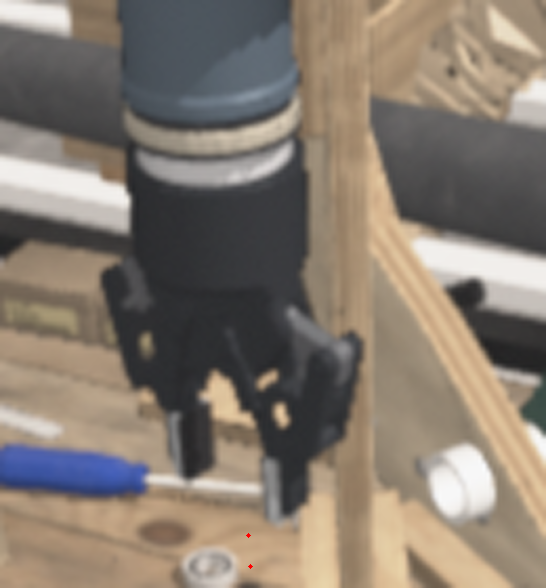

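View pics/v4t.png

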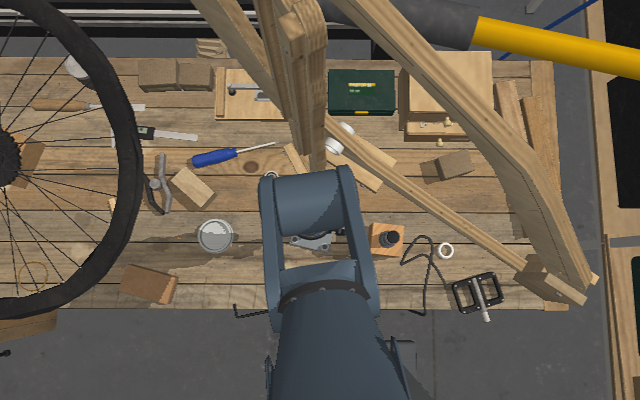

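```bash
python3 -m creep '{"claw":[5,5,5,5,5],"dp":[[0,0,1],[-0.1,-0.1,2],[-0.1,-0.1,3],[-0.1,-0.1,3.5],[-0.1,-0.1,3.5]],"roll":[0,0,0,0,0]}'; python3 - <<'E'
from h import *
plan([.524,.193,.101],76.6)
d=look("5",("scene",))["scene"]
tips(d,(.525,.19),zmin=.108)
crop(d,(250,120,350,240),5,"v5",[])
E
```

```text
t: 2.8
tcp_pos: [0.5228, 0.1931, 0.1045]
tool_rot: [0.117, 0.993, -0.0, -0.001]
force: [0.7, -0.4, 0.1]
finger_gap: 0.585
t 2.8 tcp [0.5228 0.1931 0.1045] yawY 76.59 z [-0.003 -0.    -1.   ] dp cm [-0.13  0.02  0.35] roll -0.0 F [ 0.7 -0.4  0.1] gap 4.99 q [ 0.15  0.59  1.7   0.    0.86 -1.18]
tip z low [0.127 0.128 0.128 0.128 0.128 0.128 0.129 0.129 0.129 0.129 0.13  0.13 ]
[0.5031 0.1527 0.1271] [0.5384 0.2323 0.1521]
```

View pics/v5.png

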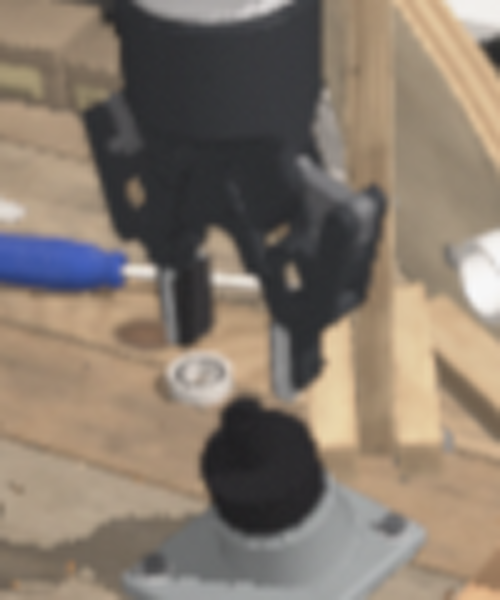

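```bash
python3 -m creep '{"claw":[5,5,5,5],"dp":[[0,0,1],[-0.1,0,2],[-0.1,0,2],[-0.1,0,2]],"roll":[0,0,0,0]}'; python3 - <<'E'
from h import *
plan([.524,.193,.101],76.6)
d=look("6",("scene",))["scene"]
tips(d,(.525,.19),zmin=.09)
crop(d,(250,120,350,240),5,"v6",[])
E
```

```text
t: 3.25
tcp_pos: [0.5244, 0.1931, 0.0854]
tool_rot: [0.117, 0.993, -0.0, -0.0]
force: [0.5, -0.1, -1.0]
finger_gap: 0.585
t 3.25 tcp [0.5244 0.1931 0.0854] yawY 76.6 z [-0.001 -0.    -1.   ] dp cm [ 0.03 -0.01 -1.56] roll 0.0 F [ 0.48 -0.14 -0.95] gap 5.0 q [ 0.15  0.62  1.71  0.    0.82 -1.18]
tip z low [0.107 0.108 0.109 0.109 0.11  0.11  0.11  0.11  0.11  0.111 0.111 0.111]
[0.505  0.1531 0.1067] [0.5402 0.2319 0.1313]
```

View pics/v6.png

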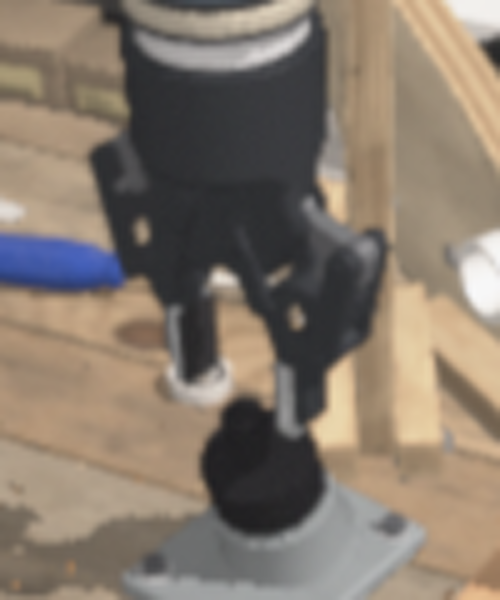

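```bash
python3 -m creep '{"claw":[5,5,5,5],"dp":[[0,0,0.8],[0,0,1.5],[0,0,1.8],[0,0,1.8]],"roll":[0,0,0,0]}'; python3 - <<'E'
from h import *
plan([.524,.193,.101],76.6)
d=look("7",("scene",))["scene"]
tips(d,(.525,.19),zmin=.08)
crop(d,(250,120,350,240),5,"v7",[])
E
```

```text
t: 3.7
tcp_pos: [0.524, 0.193, 0.0671]
tool_rot: [0.117, 0.993, -0.0, -0.001]
force: [0.3, -0.1, 0.2]
finger_gap: 0.583
t 3.7 tcp [0.524  0.193  0.0671] yawY 76.61 z [-0.002 -0.    -1.   ] dp cm [ 0.01 -0.   -3.39] roll 0.0 F [ 0.34 -0.14  0.18] gap 4.98 q [ 0.15  0.65  1.72 -0.    0.78 -1.18]
tip z low [0.09  0.091 0.091 0.091 0.092 0.093 0.093 0.094 0.094 0.094 0.094 0.094]
[0.5047 0.154  0.0903] [0.5404 0.2311 0.1153]
```

View pics/v7.png

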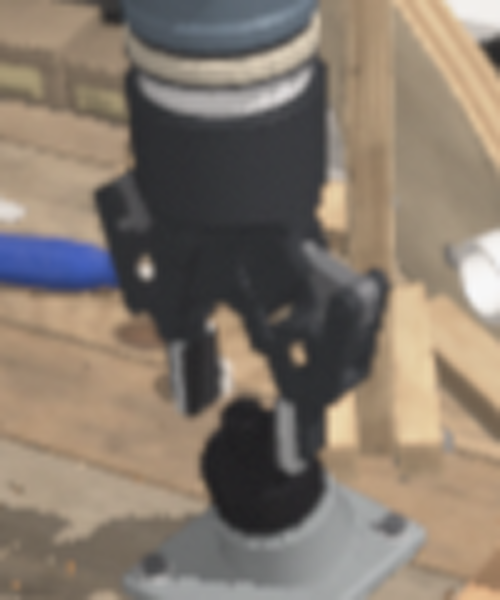

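```bash
python3 -m creep '{"claw":[4,3,2.5,2,1.5,1.5,1.5,1.5],"dp":[[0,0,0.1],[0,0,0.1],[0,0,0.1],[0,0,0.1],[0,0,0.1],[0,0,0.1],[0,0,0.1],[0,0,0.1]],"roll":[0,0,0,0,0,0,0,0]}' 20; python3 - <<'E'
from h import *
plan([.524,.193,.101],76.6)
d=look("8",("scene",))["scene"]
tips(d,(.525,.19),zmin=.08)
crop(d,(250,120,350,240),5,"v8",[])
E
```

```text
t: 4.55
tcp_pos: [0.5247, 0.1931, 0.0672]
tool_rot: [0.117, 0.993, 0.0, 0.0]
force: [-0.3, -0.5, 3.4]
finger_gap: 0.218
t 4.55 tcp [0.5247 0.1931 0.0672] yawY 76.61 z [ 0.  0. -1.] dp cm [ 0.07 -0.03 -3.38] roll 0.0 F [-0.35 -0.49  3.37] gap 1.86 q [ 0.15  0.65  1.72 -0.    0.78 -1.18]
tip z low [0.09  0.092 0.093 0.094 0.095 0.095 0.095 0.096 0.097 0.097 0.097 0.097]
[0.5115 0.1681 0.0902] [0.5339 0.217  0.115 ]
```

View pics/v8.png

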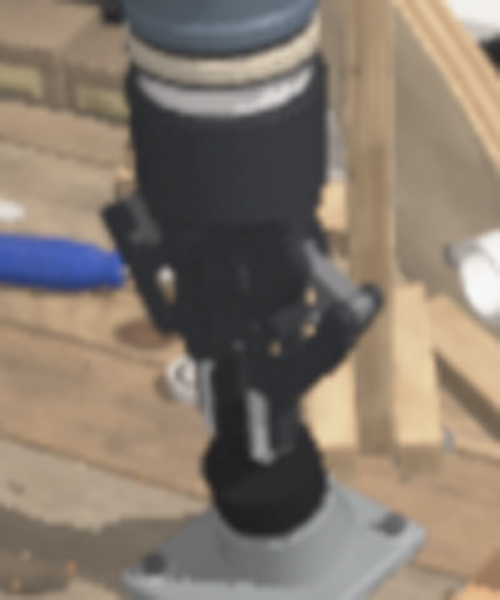

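```bash
python3 -m creep '{"claw":[1.5,1.5,1.5,1.5,1.5,1.5,1.5,1.5],"dp":[[0.13,0,-0.5],[0.26,0,-1],[0.4,0,-1.5],[0.54,0,-2],[0.67,0,-2.5],[0.8,0,-3],[0.94,0,-3.5],[1.07,0,-4]],"roll":[0,0,0,0,0,0,0,0]}' 20; python3 - <<'E'
from h import *
plan([.509,.41,.12],76.6)
d=look("9",("scene",))["scene"]
crop(d,(250,120,350,240),5,"v9",[])
E
```

```text
t: 5.4
tcp_pos: [0.514, 0.1955, 0.1074]
tool_rot: [0.117, 0.993, -0.0, -0.0]
force: [0.0, -0.4, -0.5]
finger_gap: 0.222
t 5.4 tcp [0.514  0.1955 0.1074] yawY 76.6 z [-0. -0. -1.] dp cm [ 5.45 20.75 -1.27] roll 0.0 F [ 0.04 -0.36 -0.49] gap 1.9 q [ 0.16  0.57  1.72 -0.    0.85 -1.18]
```

View pics/v9.png

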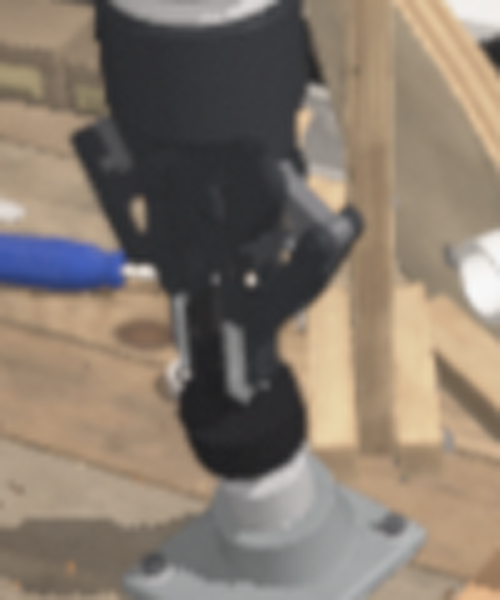

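```bash
python3 - <<'E'
from h import *
d=load("pics/top0.npz"); W=cloud(d)
for D in ((.509,.4105),):
    r=np.hypot(W[...,0]-D[0],W[...,1]-D[1]); m=(r<.25)&(r>.06)&(W[...,2]>.04)
    P=W[m]; i=np.argsort(r[m])[:8]; print(np.c_[P[i],r[m][i]].round(3))
    m&=W[...,2]>.1;P=W[m]; i=np.argsort(r[m])[:3]; print(np.c_[P[i],r[m][i]].round(3))
E
python3 -m creep '{"claw":[1.5,1.5,1.5,1.5,1.5,1.5,1.5,1.5,1.5,1.5,1.5,1.5],"dp":[[0,0,-1],[0,0.5,-2],[0.5,2.5,-2.5],[1.2,5,-2.5],[2.1,8,-2.5],[3.1,11,-2.5],[4.1,14,-2.5],[5,17,-2.5],[5.8,19,-2.5],[6.5,20.3,-2.5],[6.8,20.8,-2.5],[6.8,20.8,-2.5]],"roll":[0,0,0,0,0,0,0,0,0,0,0,0]}' 20; python3 - <<'E'
from h import *
plan([.496,.4137,.032],76.6)
d=look("10")
crop(d["scene"],(165,80,275,240),4,"v10",[])
crop(d["top"],(170,180,300,290),4,"v10t",[])
plan([.496,.4137,.032],76.6)
E
```

```text
[[0.572 0.438 0.041 0.069]
 [0.571 0.44  0.043 0.069]
 [0.574 0.436 0.041 0.07 ]
 [0.576 0.432 0.041 0.07 ]
 [0.576 0.434 0.04  0.071]
 [0.574 0.44  0.042 0.071]
 [0.576 0.436 0.041 0.072]
 [0.576 0.438 0.042 0.072]]
[[0.554 0.537 0.154 0.134]
 [0.553 0.538 0.151 0.135]
 [0.56  0.536 0.123 0.135]]
t: 6.65
tcp_pos: [0.4958, 0.414, 0.1321]
tool_rot: [0.116, 0.993, -0.0, -0.0]
force: [-0.2, 1.0, -0.9]
finger_gap: 0.219
t 6.65 tcp [0.4958 0.414  0.1321] yawY 76.66 z [-0. -0. -1.] dp cm [-0.02 -0.02 10.01] roll 0.001 F [-0.24  0.97 -0.92] gap 1.87 q [ 0.52  0.65  1.45 -0.    1.05 -0.81]
t 6.75 tcp [0.4963 0.4128 0.132 ] yawY 76.57 z [-0.    -0.001 -1.   ] dp cm [ 0.05  0.09 10.  ] roll -0.0 F [-0.11 -0.5  -0.68] gap 1.89 q [ 0.52  0.65  1.45 -0.    1.05 -0.82]
```

View pics/v10.png

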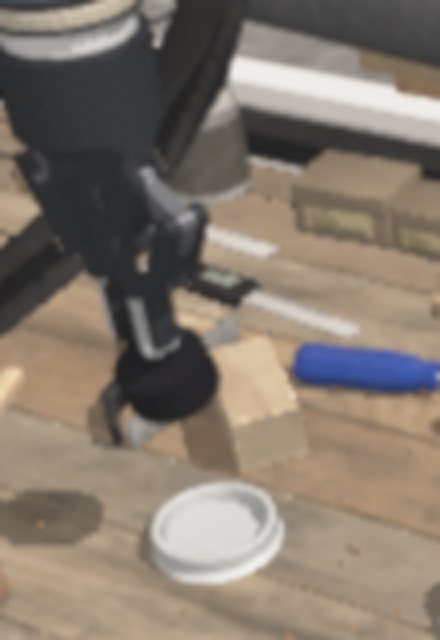

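View pics/v10t.png

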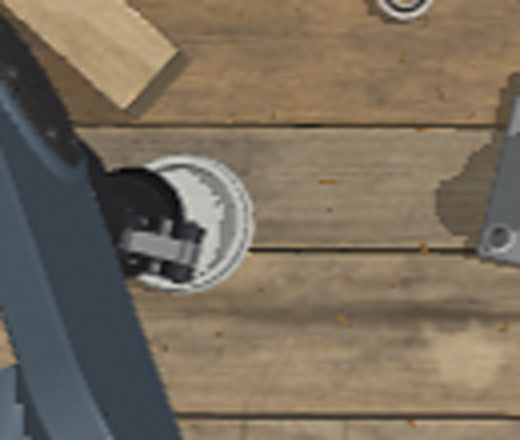

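```bash
python3 -m creep '{"claw":[1.5,1.5,1.5,1.5,1.5,1.5,1.5,1.5],"dp":[[0,0,1.5],[0,0,3],[0,0,4.5],[0,0,6],[0,0,7.5],[0,0,8.5],[0,0,9],[0,0,9]],"roll":[0,0,0,0,0,0,0,0]}' 20; python3 - <<'E'
from h import *
plan([.496,.4137,.032],76.6)
d=look("11")
crop(d["scene"],(165,120,275,240),5,"v11",[])
crop(d["top"],(170,180,300,290),4,"v11t",[])
E
```

```text
t: 7.55
tcp_pos: [0.4958, 0.4135, 0.0409]
tool_rot: [0.117, 0.993, -0.0, -0.001]
force: [-0.8, -0.4, -0.8]
finger_gap: 0.222
t 7.55 tcp [0.4958 0.4135 0.0409] yawY 76.61 z [-0.001 -0.001 -1.   ] dp cm [-0.01  0.03  0.89] roll 0.0 F [-0.83 -0.4  -0.75] gap 1.9 q [ 0.52  0.77  1.5   0.    0.87 -0.81]
```

View pics/v11.png

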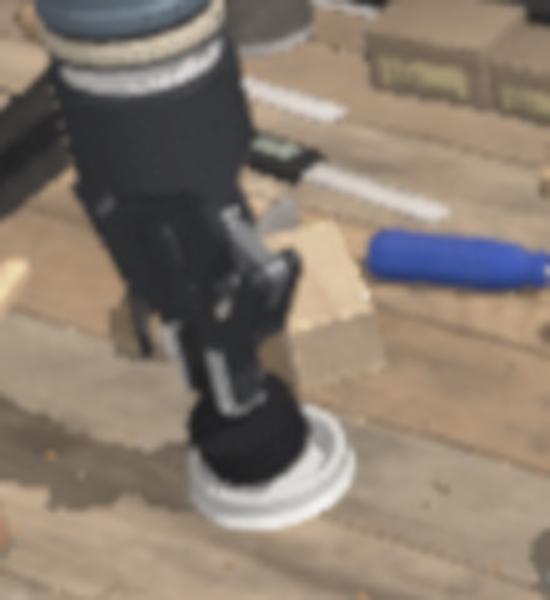

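View pics/v11t.png

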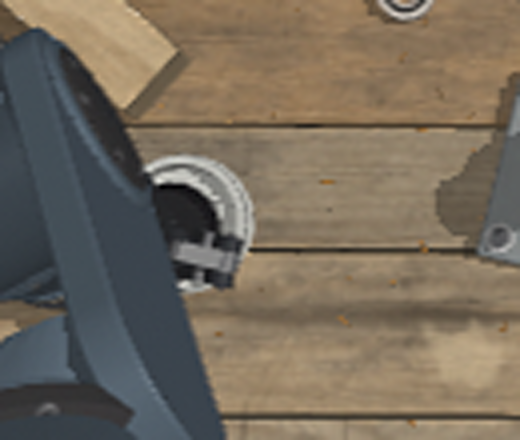

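```bash
python3 - <<'E'
from h import *
for n in("scene","top"):
    d=load(f"pics/{n}_11.npz"); W=cloud(d); mx=d["image"].max(-1)
    m=(np.hypot(W[...,0]-.505,W[...,1]-.41)<.045)&(mx<60)&(W[...,2]<.05)&(W[...,2]>.008)
    P=W[m]; print(n,m.sum())
    for lo in np.arange(.01,.05,.005):
        q=P[(P[:,2]>lo)&(P[:,2]<=lo+.005)]
        if len(q)>2: print(round(lo,3),len(q),q.min(0).round(3),q.max(0).round(3))
E
```

```text
scene 268
0.02 6 [0.479 0.397 0.022] [0.481 0.413 0.025]
0.025 22 [0.477 0.386 0.026] [0.499 0.412 0.03 ]
0.03 27 [0.476 0.384 0.03 ] [0.506 0.417 0.035]
0.035 34 [0.475 0.384 0.035] [0.512 0.415 0.04 ]
0.04 91 [0.474 0.385 0.04 ] [0.512 0.435 0.045]
0.045 88 [0.48  0.385 0.045] [0.513 0.437 0.05 ]
top 51
0.03 4 [0.506 0.386 0.032] [0.529 0.404 0.034]
0.035 16 [0.51  0.387 0.035] [0.529 0.413 0.04 ]
0.04 15 [0.479 0.386 0.041] [0.528 0.414 0.045]
0.045 16 [0.479 0.387 0.045] [0.526 0.411 0.05 ]
```

```bash
python3 -m creep '{"claw":[1.5,1.5,1.5,1.5,1.5],"dp":[[-0.2,0,0.3],[-0.4,0,0.6],[-0.4,0,0.9],[-0.4,0,1.1],[-0.4,0,1.1]],"roll":[0,0,0,0,0]}' 20; python3 -m creep '{"claw":[1.5,1.5,1.5],"dp":[[0,0,0.2],[0,0,0.3],[0,0,0.3]],"roll":[0,0,0]}' 20;  python3 - <<'E'
from h import *
plan([.496,.4137,.032],76.6)
d=look("12",("scene",))
crop(d["scene"],(165,120,275,240),5,"v12",[])
E
```

```text
t: 8.15
tcp_pos: [0.4998, 0.4125, 0.0305]
tool_rot: [0.117, 0.993, -0.0, -0.0]
force: [0.1, 0.3, -0.5]
finger_gap: 0.217
t: 8.45
tcp_pos: [0.5008, 0.4129, 0.0286]
tool_rot: [0.117, 0.993, 0.0, 0.001]
force: [0.7, -0.2, 3.3]
finger_gap: 0.225
t 8.45 tcp [0.5008 0.4129 0.0286] yawY 76.61 z [ 0.001  0.    -1.   ] dp cm [ 0.48 -0.03 -0.34] roll 0.0 F [ 0.73 -0.16  3.29] gap 1.92 q [ 0.52  0.79  1.49 -0.    0.85 -0.82]
```

View pics/v12.png

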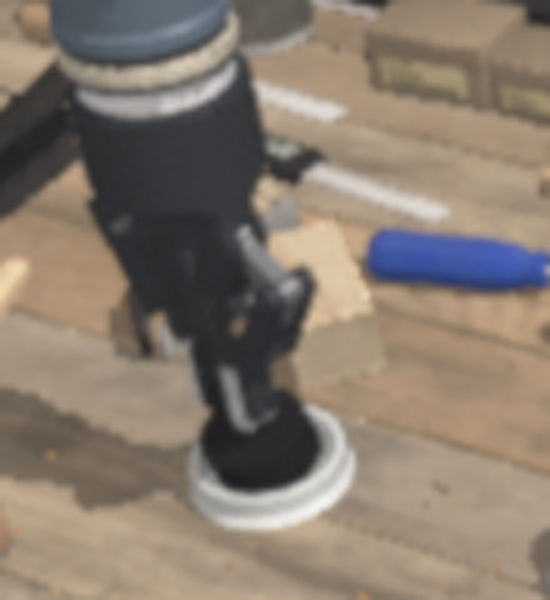

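```bash
python3 -m creep '{"claw":[1.5,1.5,1.5,1.5,1.5,1.5,1.5],"dp":[[-0.25,0,0.15],[-0.5,0,0.27],[-0.7,0,0.37],[-0.9,0,0.44],[-1.05,0,0.5],[-1.1,0,0.55],[-1.1,0,0.55]],"roll":[0,0,0,0,0,0,0]}' 20;  python3 - <<'E'
from h import *
plan([.496,.4137,.032],76.6)
d=look("13",("scene",))
crop(d["scene"],(165,120,275,240),5,"v13",[])
E
```

```text
t: 9.2
tcp_pos: [0.5123, 0.4106, 0.0237]
tool_rot: [0.117, 0.993, 0.001, 0.001]
force: [0.7, -1.1, 6.2]
finger_gap: 0.224
t 9.2 tcp [0.5123 0.4106 0.0237] yawY 76.59 z [ 0.003  0.001 -1.   ] dp cm [ 1.66 -0.08 -0.83] roll -0.0 F [ 0.7  -1.13  6.16] gap 1.91 q [ 0.51  0.8   1.48 -0.    0.86 -0.83]
```

View pics/v13.png

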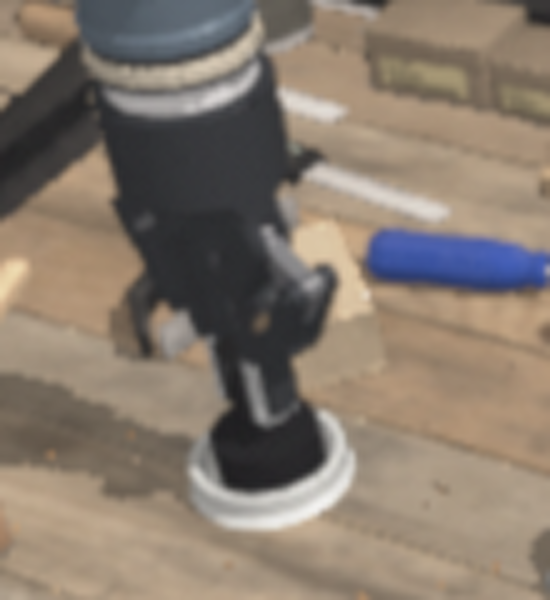

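```bash
python3 -m creep '{"claw":[1.5,1.9,2.3,2.8,3.4,4.2,4.8,4.8],"dp":[[0,0,0.1],[0,0,0.05],[0,0,0],[0,0,-0.1],[0,0,-0.2],[0,0,-0.2],[0,0,-0.2],[0,0,-0.2]],"roll":[0,0,0,0,0,0,0,0]}' 20;  python3 - <<'E'
from h import *
plan([.496,.4137,.032],76.6)
d=look("14",("scene",))
crop(d["scene"],(165,120,275,240),5,"v14",[])
E
```

```text
t: 10.05
tcp_pos: [0.5107, 0.4102, 0.0242]
tool_rot: [0.117, 0.993, -0.0, -0.0]
force: [-0.1, -0.1, 0.7]
finger_gap: 0.562
t 10.05 tcp [0.5107 0.4102 0.0242] yawY 76.61 z [-0. -0. -1.] dp cm [ 1.51  0.   -0.78] roll 0.0 F [-0.09 -0.08  0.73] gap 4.8 q [ 0.51  0.8   1.48  0.    0.86 -0.83]
```

View pics/v14.png

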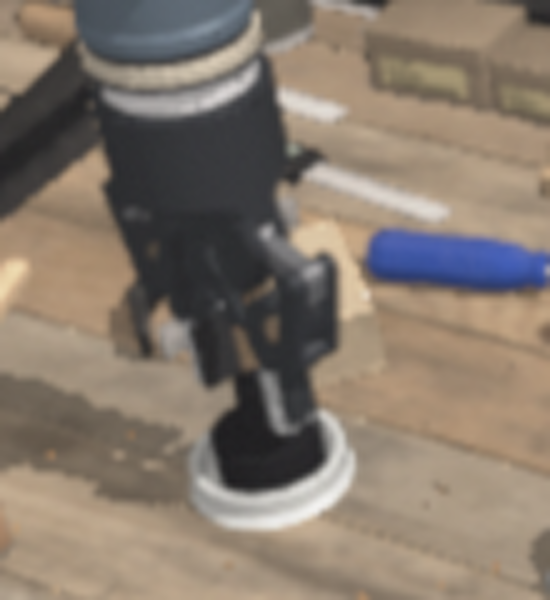

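```bash
python3 -m creep '{"claw":[4.8,5,5.5,6,6,6,6,6],"dp":[[0,0,-1],[0,0,-2.5],[0,0,-4.5],[0,0,-6.5],[0,0,-8.5],[0,0,-10.5],[0,0,-12.5],[0,0,-13]],"roll":[0,0,0,0,0,0,0,0]}' 20;  python3 - <<'E'
from h import *
plan([.498,.041,.17],-6.5)
d=look("15")
crop(d["scene"],(190,150,400,265),3.8,"v15",[])
crop(d["top"],(190,170,400,285),3.8,"v15t",[])
W=cloud(d["top"])
m=(abs(d["top"]["z_map"]-load("pics/top0.npz")["z_map"])>.05)&(W[...,2]>.2)
P=W[m]
for lo in np.arange(.2,.7,.05):
    q=P[(P[:,2]>lo)&(P[:,2]<lo+.05)]
    if len(q): print(round(lo,2),len(q),q.min(0).round(3),q.max(0).round(3))
E
```

```text
t: 10.9
tcp_pos: [0.5127, 0.4113, 0.1587]
tool_rot: [0.117, 0.993, 0.002, 0.003]
force: [-0.1, -0.3, -0.3]
finger_gap: 0.706
t 10.9 tcp [0.5127 0.4113 0.1587] yawY 76.61 z [ 0.006  0.003 -1.   ] dp cm [ -7.15 -36.36  -1.27] roll 1.451 F [-0.14 -0.3  -0.29] gap 6.03 q [ 0.51  0.63  1.4   0.    1.11 -0.83]
0.2 104 [ 0.465 -0.215  0.205] [0.916 0.721 0.25 ]
0.25 324 [ 0.464 -0.229  0.25 ] [0.918 0.703 0.3  ]
0.3 128 [ 0.474 -0.212  0.301] [0.837 0.419 0.35 ]
0.35 77 [ 0.475 -0.178  0.35 ] [0.836 0.422 0.4  ]
0.4 167 [ 0.459 -0.13   0.4  ] [0.682 0.428 0.45 ]
0.45 2487 [ 0.419 -0.113  0.451] [0.685 0.474 0.5  ]
0.5 7823 [ 0.386 -0.025  0.5  ] [0.686 0.472 0.55 ]
0.55 6650 [0.359 0.068 0.55 ] [0.709 0.426 0.6  ]
0.6 5158 [0.333 0.183 0.6  ] [0.687 0.37  0.65 ]
0.65 3429 [0.339 0.181 0.65 ] [0.639 0.35  0.698]
```

View pics/v15.png

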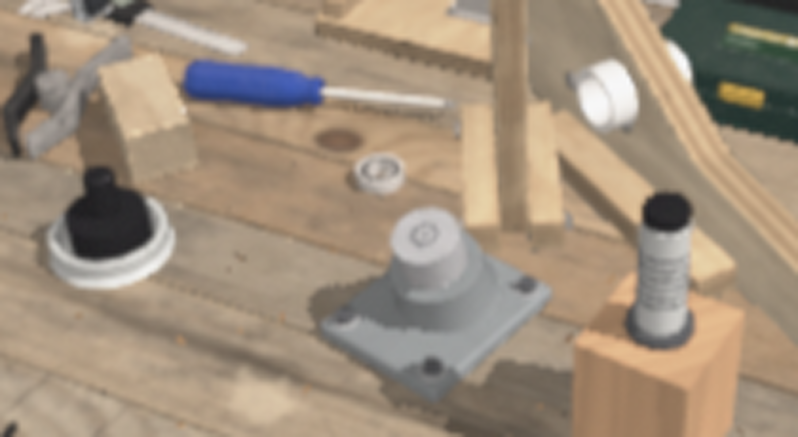

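View pics/v15t.png

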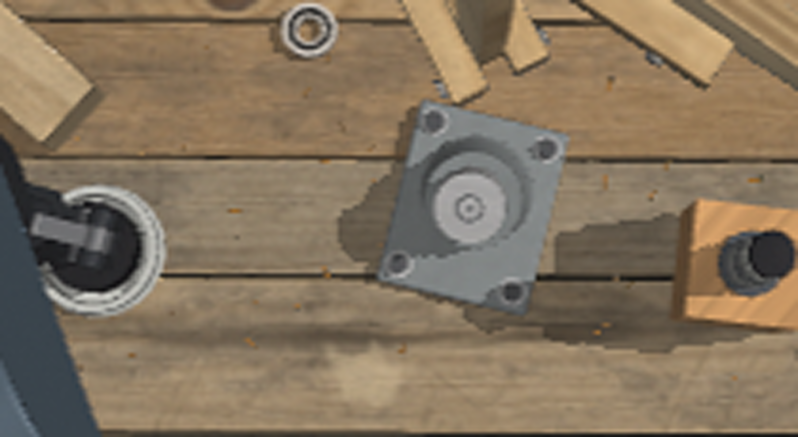

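```bash
python3 - <<'E'
from h import *
S=load("pics/scene_15.npz");T=load("pics/top_15.npz")
def P(d):
    f,cx,cy=K(d); return np.array([[f,0,cx],[0,f,cy],[0,0,1]])@np.c_[d["R"],d["t"]]
def tri(a,b):
    X=cv2.triangulatePoints(P(S),P(T),np.array(a,float).reshape(2,1),np.array(b,float).reshape(2,1)); X=(X[:3]/X[3]).ravel()
    print("tri",X.round(4),"reproj",(proj(S,X)-a).round(2),(proj(T,X)-b).round(2)); return X
# boss face: light grey blob centroid
for d,(u,v) in ((S,(301,211)),(T,(313,224))):
    W=cloud(d); im=d["image"].astype(int)
    m=(np.hypot(W[...,0]-.53,W[...,1]-.19)<.026)&(W[...,2]>.058)
    q=np.argwhere(m); c=cv2.findContours(m.astype(np.uint8),cv2.RETR_EXTERNAL,cv2.CHAIN_APPROX_NONE)[0]; c=max(c,key=len)
    print("blob",m.sum(),q.mean(0)[::-1].round(2),cv2.fitEllipse(c), "W mean",W[m].mean(0).round(4), W[v-1:v+2,u-1:u+2].reshape(-1,3).mean(0).round(4))
    # plane fit inside
    mm=np.zeros_like(m); cv2.circle(mv:=np.zeros(m.shape,np.uint8),(u,v),6,1,-1); Q=W[mv>0]; c0=Q.mean(0); n=np.linalg.svd(Q-c0)[2][2]; n*=np.sign(n[2]); print("normal",n.round(3), "ray@.07",ray(d,u+.3 if d is S else u-.1,v+.1,.07).round(4))
tri((301.3,211.1),(312.9,224.2))
# gauge: top end center, collar
W=cloud(T); m=(abs(T["z_map"]-load("pics/top0.npz")["z_map"])>.05)&(W[...,2]>.2)&(W[...,1]>.2)
Q=W[m]
for lo in np.arange(.2,.7,.05):
    q=Q[(Q[:,2]>lo)&(Q[:,2]<lo+.05)]
    if len(q)>20: print(round(lo,2),len(q),np.percentile(q,1,axis=0).round(3),np.percentile(q,99,axis=0).round(3))
E
```

```text
blob 250 [302.26 213.28] ((302.2579040527344, 213.25091552734375), (16.032224655151367, 18.16244888305664), 86.01793670654297) W mean [0.5277 0.1905 0.0687] [0.5319 0.1956 0.07  ]Traceback (most recent call last):
  File "<stdin>", line 15, in <module>
    u, s, vh = gufunc(a, signature=signature)
               ~~~~~~^^^^^^^^^^^^^^^^^^^^^^^^
    raise LinAlgError("SVD did not converge")
numpy.linalg.LinAlgError: SVD did not converge
```

```bash
cat >> h.py <<'E'
def PM(d):
    f,cx,cy=K(d); return np.array([[f,0,cx],[0,f,cy],[0,0,1]])@np.c_[d["R"],d["t"]]
def tri(S,T,a,b):
    X=cv2.triangulatePoints(PM(S),PM(T),np.array(a,float).reshape(2,1),np.array(b,float).reshape(2,1)); X=(X[:3]/X[3]).ravel()
    print("tri",X.round(4),"reproj",(proj(S,X)-a).round(2),(proj(T,X)-b).round(2)); return X
E
python3 - <<'E'
from h import *
S=load("pics/scene_15.npz");T=load("pics/top_15.npz")
for d,(u,v) in ((S,(301,211)),(T,(313,224))):
    W=cloud(d)
    mv=cv2.circle(np.zeros((400,640),np.uint8),(u,v),6,1,-1); Q=W[mv>0]; Q=Q[~np.isnan(Q[:,0])]; c0=Q.mean(0); n=np.linalg.svd(Q-c0)[2][2]; n*=np.sign(n[2]); print("normal",n.round(3),c0.round(4),len(Q), "ray@.07",ray(d,u+.3 if d is S else u-.1,v+.1,.07).round(4))
tri(S,T,(301.3,211.1),(312.9,224.2))
W=cloud(T); m=(abs(T["z_map"]-load("pics/top0.npz")["z_map"])>.05)&(W[...,2]>.2)&(W[...,1]>.2)
Q=W[m]
for lo in np.arange(.2,.7,.05):
    q=Q[(Q[:,2]>lo)&(Q[:,2]<lo+.05)]
    if len(q)>20: print(round(lo,2),len(q),np.percentile(q,1,axis=0).round(3),np.percentile(q,99,axis=0).round(3))
E
```

```text
normal [0.121 0.426 0.896] [0.5323 0.196  0.0698] 112 ray@.07 [0.5319 0.1949 0.07  ]
normal [-0.272  0.088  0.958] [0.5313 0.1936 0.0704] 112 ray@.07 [0.5311 0.1938 0.07  ]
tri [0.5307 0.1939 0.0713] reproj [[ 0.11 -0.01]] [[-0.07  0.04]]
0.2 102 [0.486 0.347 0.207] [0.899 0.683 0.25 ]
0.25 322 [0.485 0.342 0.251] [0.646 0.383 0.298]
0.3 121 [0.474 0.294 0.302] [0.789 0.416 0.35 ]
0.35 72 [0.475 0.297 0.35 ] [0.726 0.42  0.399]
0.4 161 [0.469 0.344 0.401] [0.547 0.419 0.45 ]
0.45 2478 [0.423 0.308 0.455] [0.567 0.463 0.5  ]
0.5 7810 [0.402 0.291 0.5  ] [0.555 0.462 0.549]
0.55 6633 [0.368 0.283 0.551] [0.472 0.418 0.599]
0.6 5156 [0.339 0.256 0.601] [0.399 0.363 0.65 ]
0.65 3423 [0.342 0.258 0.65 ] [0.377 0.344 0.68 ]
```

```bash
python3 - <<'E'
from h import *
T=load("pics/top0.npz"); S=load("pics/scene0.npz")
for n,d in(("top",T),("scene",S)):
    W=cloud(d); Q=W[(W[...,2]>.12)&(W[...,2]<.75)&(W[...,0]<.75)&(W[...,0]>.2)&(W[...,1]<.3)&(W[...,1]>-.4)]
    for lo in np.arange(.12,.7,.04):
        q=Q[(Q[:,2]>lo)&(Q[:,2]<lo+.04)]
        # nearest to gauge column direction
        if len(q):
            r=np.hypot(q[:,0]-.498,q[:,1]-.041); r[r<.03]=9; i=np.argsort(r)[:2]; print(n,round(lo,2),len(q),q[i].round(3).tolist(),r[i].round(3), "xmin",q[:,0].min().round(3))
E
```

```text
top 0.12 1172 [[0.62, 0.172, 0.147], [0.62, 0.172, 0.136]] [0.179 0.179] xmin 0.372
top 0.16 588 [[0.619, 0.171, 0.191], [0.62, 0.17, 0.18]] [0.177 0.178] xmin 0.398
top 0.2 627 [[0.617, 0.171, 0.225], [0.618, 0.171, 0.213]] [0.177 0.177] xmin 0.413
top 0.24 714 [[0.618, 0.17, 0.272], [0.618, 0.17, 0.254]] [0.176 0.176] xmin 0.433
top 0.28 830 [[0.523, -0.127, 0.319], [0.522, -0.13, 0.317]] [0.17  0.172] xmin 0.456
top 0.32 1087 [[0.541, -0.102, 0.357], [0.54, -0.102, 0.356]] [0.149 0.149] xmin 0.475
top 0.36 1205 [[0.559, -0.073, 0.397], [0.558, -0.075, 0.397]] [0.13 0.13] xmin 0.495
top 0.4 1472 [[0.58, -0.042, 0.439], [0.578, -0.044, 0.438]] [0.117 0.117] xmin 0.514
top 0.44 1833 [[0.594, -0.019, 0.479], [0.592, -0.023, 0.475]] [0.114 0.114] xmin 0.536
top 0.48 2912 [[0.588, -0.028, 0.493], [0.591, -0.023, 0.49]] [0.113 0.113] xmin 0.56
top 0.52 3499 [[0.607, -0.002, 0.52], [0.606, -0.004, 0.521]] [0.117 0.117] xmin 0.606
top 0.56 3959 [[0.655, 0.07, 0.56], [0.655, 0.072, 0.561]] [0.159 0.16 ] xmin 0.618
top 0.6 1282 [[0.631, 0.176, 0.62], [0.631, 0.177, 0.633]] [0.19 0.19] xmin 0
[... 355 characters left out ...]
0.2 2541 [[0.615, 0.17, 0.223], [0.614, 0.172, 0.211]] [0.175 0.175] xmin 0.411
scene 0.24 2467 [[0.616, 0.169, 0.243], [0.613, 0.171, 0.248]] [0.174 0.174] xmin 0.431
scene 0.28 2485 [[0.523, -0.128, 0.319], [0.521, -0.128, 0.318]] [0.171 0.171] xmin 0.452
scene 0.32 2560 [[0.541, -0.1, 0.359], [0.54, -0.1, 0.358]] [0.147 0.147] xmin 0.472
scene 0.36 2539 [[0.558, -0.072, 0.399], [0.556, -0.075, 0.396]] [0.128 0.129] xmin 0.492
scene 0.4 2541 [[0.577, -0.043, 0.439], [0.576, -0.045, 0.439]] [0.115 0.116] xmin 0.511
scene 0.44 2455 [[0.589, -0.024, 0.461], [0.592, -0.019, 0.468]] [0.112 0.112] xmin 0.535
scene 0.48 517 [[0.587, -0.026, 0.483], [0.592, -0.019, 0.485]] [0.112 0.112] xmin 0.558
```

```bash
python3 - <<'E'
from h import *
T=load("pics/top_4.npz");W=cloud(T); m=(load("pics/top0.npz")["z_map"]-T["z_map"]>.05)&(W[...,2]>.15)&(W[...,1]>-.1)&(W[...,1]<.4)
Q=W[m]-[.5232,.1945,.141]
for lo in np.arange(.1,.5,.03):
    q=Q[(Q[:,2]>lo)&(Q[:,2]<lo+.03)]
    if len(q)>20: print(round(lo,2),len(q),np.percentile(q,1,axis=0).round(3),np.percentile(q,99,axis=0).round(3))
S=load("pics/scene_4.npz");W=cloud(S); m=(load("pics/scene0.npz")["z_map"]-S["z_map"]>.05)&(W[...,2]>.15)&(W[...,1]>-.1)&(W[...,1]<.4)
Q=W[m]-[.5232,.1945,.141]
for lo in np.arange(.1,.5,.03):
    q=Q[(Q[:,2]>lo)&(Q[:,2]<lo+.03)]
    if len(q)>20: print("s",round(lo,2),len(q),np.percentile(q,1,axis=0).round(3),np.percentile(q,99,axis=0).round(3))
E
```

```text
0.1 43 [-0.027 -0.057  0.102] [-0.015 -0.046  0.127]
0.16 35 [-0.038 -0.028  0.161] [-0.025  0.018  0.189]
0.19 74 [-0.037 -0.027  0.191] [-0.026  0.016  0.217]
0.22 40 [-0.035 -0.02   0.223] [-0.029  0.01   0.231]
0.28 26 [-0.057 -0.048  0.284] [0.026 0.035 0.31 ]
0.31 1064 [-0.071 -0.052  0.313] [0.044 0.058 0.34 ]
0.34 4232 [-0.065 -0.055  0.34 ] [0.036 0.058 0.369]
0.37 1184 [-0.079 -0.06   0.37 ] [0.001 0.051 0.4  ]
0.4 3370 [-0.141 -0.073  0.401] [-0.043  0.043  0.43 ]
0.43 2325 [-0.127 -0.069  0.43 ] [-0.085  0.036  0.459]
0.46 1859 [-0.143 -0.063  0.46 ] [-0.107  0.02   0.49 ]
0.49 2803 [-0.165 -0.073  0.49 ] [-0.123  0.024  0.52 ]
s 0.1 874 [-0.029 -0.067  0.1  ] [0.012 0.065 0.13 ]
s 0.13 1122 [-0.497 -0.11   0.131] [0.    0.018 0.16 ]
s 0.16 5262 [-0.527 -0.113  0.161] [-0.004  0.015  0.189]
s 0.19 2816 [-0.502 -0.036  0.19 ] [0.008 0.023 0.22 ]
s 0.22 2912 [-0.485 -0.035  0.22 ] [0.003 0.019 0.25 ]
s 0.25 3046 [-0.468 -0.036  0.25 ] [-0.    0.02  0.28]
s 0.28 3726 [-0.451 -0.063  0.28 ] [0.014 0.042 0.31 ]
s 0.31 4417 [-0.433 -0.067  0.31 ] [0.021 0.036 0.34 ]
s 0.34 3865 [-0.416 -0.074  0.34 ] [-0.006  0.032  0.37 ]
s 0.37 2956 [-0.4   -0.068  0.37 ] [-0.126  0.01   0.4  ]
s 0.4 989 [-0.384 -0.     0.4  ] [-0.336  0.011  0.413]
```

```bash
python3 -m creep '{"claw":[6,6,6,6,6,6,6,6,6,6,6,6],"dp":[[-0.4,-2,-0.5],[-1,-5,-1],[-1.7,-8.5,-1.2],[-2.4,-12,-1.2],[-3.1,-16,-1.2],[-3.9,-20,-1.2],[-4.7,-24,-1.2],[-5.5,-28,-1.2],[-6.3,-31.5,-1.2],[-6.8,-34.5,-1.2],[-7.1,-36,-1.2],[-7.1,-36.4,-1.2]],"roll":[0.08,0.2,0.34,0.48,0.62,0.76,0.9,1.04,1.18,1.3,1.4,1.45]}' 20; python3 -m creep '{"claw":[6,6,6],"dp":[[0,0,0],[0,0,0],[0,0,0]],"roll":[0,0,0]}'; python3 - <<'E'
from h import *
d=look("16",("scene",))["scene"]
plan([.498,.041,.085],-6.5)
crop(d,(310,60,420,280),2.7,"v16",[])
tips(d,(.498,.041),zmin=.168)
E
```

```text
t: 12.2
tcp_pos: [0.4949, 0.0377, 0.1656]
tool_rot: [0.748, 0.664, -0.001, -0.001]
force: [-1.5, 0.8, -1.0]
finger_gap: 0.702
t: 12.5
tcp_pos: [0.4953, 0.0402, 0.1661]
tool_rot: [0.745, 0.667, -0.0, -0.0]
force: [-0.5, 0.4, -0.6]
finger_gap: 0.701
t 12.55 tcp [0.4954 0.0402 0.1662] yawY -6.39 z [-0.001  0.    -1.   ] dp cm [0.1  0.26 8.12] roll 0.002 F [ 0.08  0.33 -0.46] gap 6.0 q [-0.14  0.42  1.8   0.    0.92 -0.03]
tip z low [0.19  0.191 0.191 0.192 0.192 0.192 0.192 0.192 0.192 0.192 0.192 0.192]
[0.4497 0.0247 0.1904] [0.5297 0.0517 0.2153]
```

View pics/v16.png

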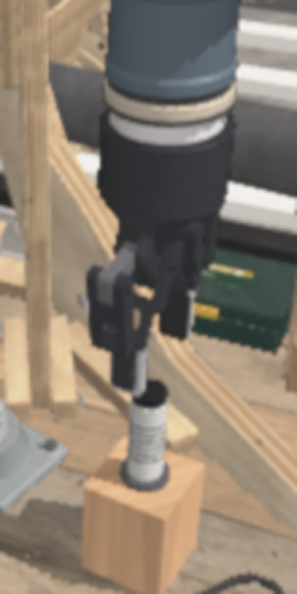

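```bash
python3 -m creep '{"claw":[6,6,6,6],"dp":[[0.1,0.2,0.7],[0.1,0.25,1.5],[0.1,0.25,2],[0.1,0.25,2]],"roll":[0,0,0,0]}' 20; python3 - <<'E'
from h import *
d=look("17")
plan([.498,.041,.087],-6.5)
crop(d["scene"],(330,130,400,230),5,"v17",[])
crop(d["top"],(330,190,430,280),5,"v17t",[])
tips(d["scene"],(.498,.041),zmin=.166)
E
```

```text
t: 12.95
tcp_pos: [0.4973, 0.0406, 0.1452]
tool_rot: [0.746, 0.666, -0.001, -0.001]
force: [-0.0, 0.8, -0.2]
finger_gap: 0.706
t 13.05 tcp [0.498  0.0404 0.146 ] yawY -6.47 z [-0.001  0.    -1.   ] dp cm [ 0.06 -0.    5.9 ] roll 0.001 F [ 0.93 -0.44 -0.34] gap 6.01 q [-0.14  0.46  1.81 -0.    0.87 -0.03]
tip z low [0.168 0.17  0.17  0.17  0.171 0.171 0.171 0.171 0.171 0.171 0.171 0.171]
[0.4514 0.025  0.1684] [0.5329 0.0521 0.1934]
```

View pics/v17.png

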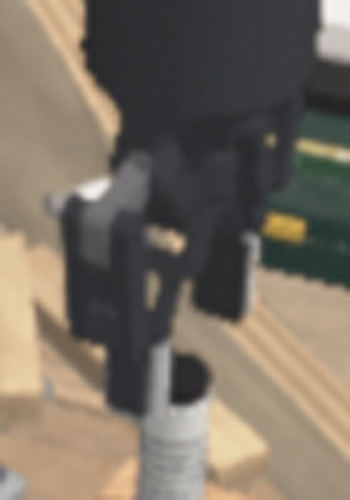

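View pics/v17t.png

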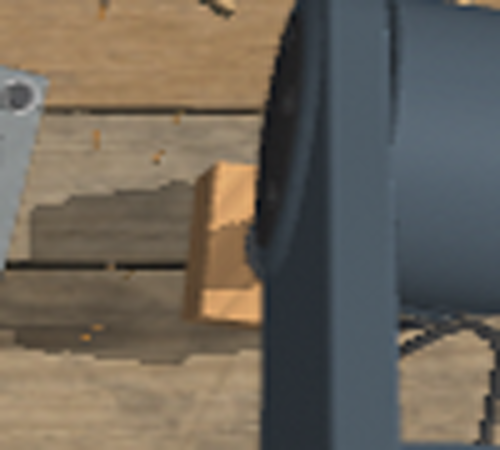

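```bash
python3 -m creep '{"claw":[6,6,6,6,6],"dp":[[0,0,0.8],[0.05,0,1.6],[0.05,0,2.4],[0.05,0,3],[0.05,0,3]],"roll":[0,0,0,0,0]}' 20; python3 -m creep '{"claw":[6,6,6,6,6],"dp":[[0,0,0.8],[0,0,1.6],[0,0,2.4],[0,0,2.9],[0,0,2.9]],"roll":[0,0,0,0,0]}' 20; python3 - <<'E'
from h import *
d=look("18",("scene",))
plan([.498,.041,.087],-6.5)
crop(d["scene"],(330,130,400,230),5,"v18",[])
E
```

```text
t: 13.55
tcp_pos: [0.4974, 0.0409, 0.1153]
tool_rot: [0.746, 0.666, -0.001, -0.001]
force: [0.2, 0.9, 0.2]
finger_gap: 0.702
t: 14.05
tcp_pos: [0.4976, 0.0409, 0.0865]
tool_rot: [0.746, 0.666, -0.001, -0.001]
force: [0.2, -0.2, 0.1]
finger_gap: 0.704
t 14.1 tcp [0.4979 0.0409 0.0869] yawY -6.48 z [-0.001  0.    -1.   ] dp cm [ 0.01  0.01 -0.01] roll 0.0 F [-0.29 -0.21  0.53] gap 6.02 q [-0.14  0.56  1.86 -0.    0.73 -0.03]
```

View pics/v18.png

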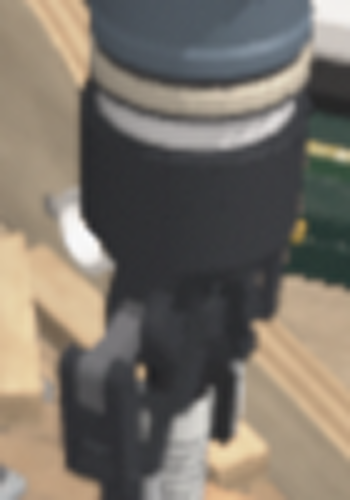

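```bash
python3 -m creep '{"claw":[5,4,3.2,2.6,2.2,2,2,2,2],"dp":[[0,0,0],[0,0,0],[0,0,0],[0,0,0],[0,0,0],[0,0,0],[0,0,0],[0,0,0],[0,0,0]],"roll":[0,0,0,0,0,0,0,0,0]}' 25; python3 - <<'E'
from h import *
d=look("19",("scene",))
plan([.498,.041,.087],-6.5)
crop(d["scene"],(320,130,410,250),5,"v19",[])
E
```

```text
t: 15.0
tcp_pos: [0.4989, 0.0408, 0.0878]
tool_rot: [0.746, 0.666, 0.0, 0.001]
force: [1.3, -0.1, 4.9]
finger_gap: 0.298
t 15.05 tcp [0.4988 0.0408 0.0878] yawY -6.47 z [ 0.001 -0.    -1.   ] dp cm [ 0.01 -0.09  0.08] roll 0.0 F [1.1  0.51 4.15] gap 2.52 q [-0.14  0.56  1.85  0.    0.73 -0.03]
```

View pics/v19.png

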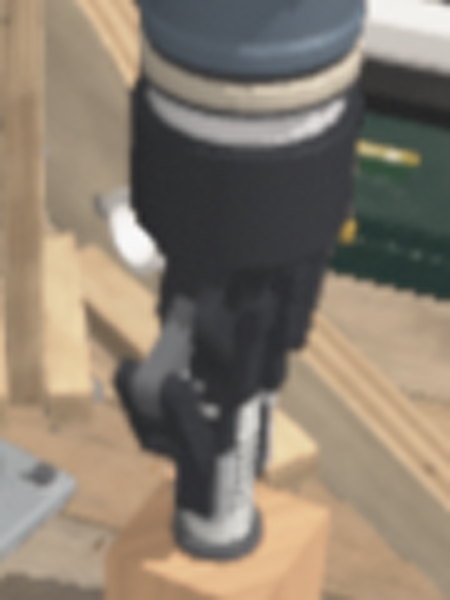

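```bash
python3 -m creep '{"claw":[2,2,2,2,2,2,2,2,2,2,2],"dp":[[0,0,-0.3],[0,0,-0.9],[0,0,-1.7],[0,0,-2.7],[0,0,-3.7],[0,0,-4.7],[0,0,-5.7],[0,0,-6.7],[0,0,-7.8],[0,0,-8.7],[0,0,-9]],"roll":[0,0,0,0,0,0,0,0,0,0,0]}' 25; python3 - <<'E'
from h import *
d=look("20",("scene",))
plan([.498,.041,.087],-6.5)
crop(d["scene"],(310,90,420,240),4,"v20",[])
W=cloud(load("pics/scene_19.npz"))
for u,v in [(359,231),(358,228),(363,239),(363,236),(367,225),(370,212)]: print(u,v,W[v,u].round(4))
E
```

```text
t: 16.15
tcp_pos: [0.4989, 0.0408, 0.1787]
tool_rot: [0.746, 0.666, 0.001, 0.001]
force: [0.1, -0.6, -1.7]
finger_gap: 0.298
t 16.2 tcp [0.4989 0.0408 0.1786] yawY -6.48 z [ 0.002 -0.    -1.   ] dp cm [ 0.01 -0.11  9.16] roll 0.0 F [-1.06  0.66 -2.45] gap 2.55 q [-0.14  0.41  1.78  0.    0.95 -0.03]
359 231 [0.4715 0.041  0.122 ]
358 228 [0.4726 0.0436 0.1275]
363 239 [0.4853 0.037  0.0912]
363 236 [0.4868 0.0379 0.0974]
367 225 [0.4892 0.0323 0.1253]
370 212 [0.4914 0.0291 0.1561]
```

View pics/v20.png

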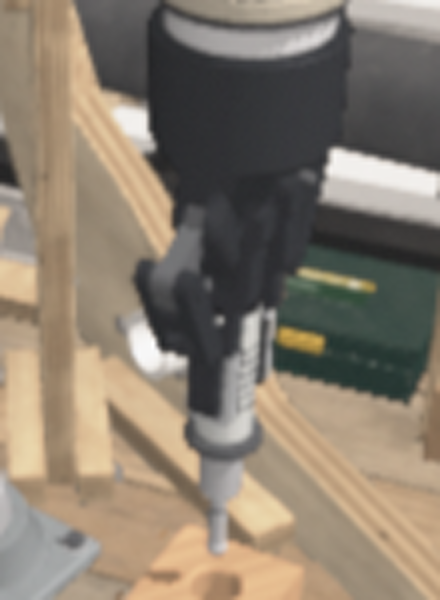

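```bash
python3 -m creep '{"claw":[2,2,2,2,2,2],"dp":[[0.5,0,0],[1.5,0,0],[2.7,0,0],[3.8,0,0],[4.6,0,0],[4.8,0,0]],"roll":[0,0,0,0,0,0]}' 25; python3 -m creep '{"claw":[2,2,2,2,2,2,2,2,2,2],"dp":[[0,0,0.4],[0,0,1.2],[0,0,2.2],[0,0,3.2],[0,0,4.2],[0,0,5.2],[0,0,6.2],[0,0,7.2],[0,0,7.6],[0,0,7.6]],"roll":[0,0,0,0,0,0,0,0,0,0]}' 25; python3 - <<'E'
from h import *
d=look("21",("scene","top"))
plan([.5037,.0887,.1025],-6.5)
crop(d["scene"],(290,150,400,280),4.5,"v21",[])
crop(d["top"],(290,190,430,280),4.5,"v21t",[])
E
```

```text
t: 16.8
tcp_pos: [0.5036, 0.0899, 0.1772]
tool_rot: [0.745, 0.667, -0.0, -0.0]
force: [0.7, 0.3, -2.0]
finger_gap: 0.297
t: 17.8
tcp_pos: [0.5032, 0.0886, 0.1006]
tool_rot: [0.746, 0.666, -0.001, -0.001]
force: [-0.4, -0.4, -1.9]
finger_gap: 0.298
t 17.9 tcp [0.5039 0.0886 0.1015] yawY -6.47 z [ 0. -0. -1.] dp cm [ 0.01 -0.02 -0.1 ] roll 0.001 F [-0.88 -0.22 -2.55] gap 2.53 q [-0.04  0.55  1.82  0.    0.78  0.07]
```

View pics/v21.png

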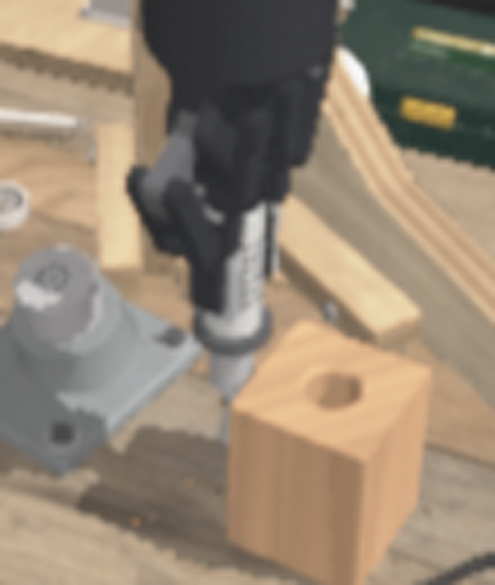

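View pics/v21t.png

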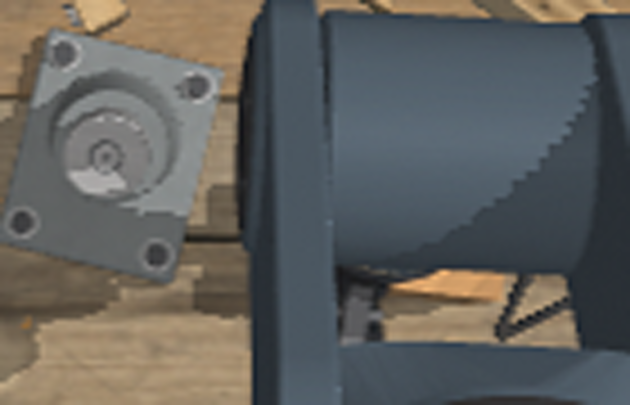

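```bash
python3 -m creep '{"claw":[2,2,2,2],"dp":[[-0.2,0,0],[-0.4,0,0],[-0.5,0,0],[-0.5,0,0]],"roll":[0,0,0,0]}' 25;python3 -m creep '{"claw":[2,2],"dp":[[-0.2,0,0],[-0.2,0,0]],"roll":[0,0]}' 25; python3 -m creep '{"claw":[2,2],"dp":[[-0.2,0,0],[-0.2,0,0]],"roll":[0,0]}' 25; python3 -m creep '{"claw":[2,2],"dp":[[-0.2,0,0],[-0.2,0,0]],"roll":[0,0]}' 25; python3 - <<'E'
from h import *
d=look("22",("scene",))
plan([.5037,.0887,.1025],-6.5)
crop(d["scene"],(290,150,400,280),4.5,"v22",[])
E
```

```text
t: 18.3
tcp_pos: [0.5032, 0.0834, 0.1017]
tool_rot: [0.746, 0.666, 0.0, 0.0]
force: [-0.4, 0.5, -2.2]
finger_gap: 0.294
t: 18.5
tcp_pos: [0.5031, 0.0821, 0.1016]
tool_rot: [0.746, 0.666, 0.001, -0.0]
force: [0.5, 3.2, -0.4]
finger_gap: 0.294
t: 18.7
tcp_pos: [0.5029, 0.0801, 0.1016]
tool_rot: [0.746, 0.666, 0.001, -0.0]
force: [-1.1, 4.6, 1.8]
finger_gap: 0.296
t: 18.9
tcp_pos: [0.5027, 0.0779, 0.1016]
tool_rot: [0.746, 0.666, 0.0, 0.0]
force: [1.3, 4.8, 1.5]
finger_gap: 0.296
t 18.95 tcp [0.5027 0.0779 0.1016] yawY -6.49 z [ 0.001  0.    -1.   ] dp cm [ 1.09 -0.02 -0.09] roll 0.0 F [1.09 4.08 1.05] gap 2.54 q [-0.07  0.54  1.82  0.    0.77  0.05]
```

View pics/v22.png

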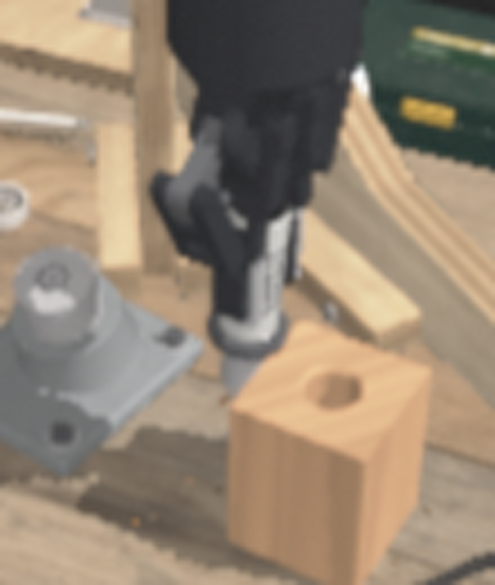

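```bash
python3 -m creep '{"claw":[2,2,2,2,2,2,2],"dp":[[-0.2,0,0],[-0.4,0,0],[-0.6,0,0],[-0.8,0,0],[-0.95,0,0],[-0.95,0,0],[-0.95,0,0]],"roll":[0,0,0,0,0,0,0]}' 25; python3 - <<'E'
from h import *
d=look("23",("scene",))
plan([.5037,.0887,.1025],-6.5)
crop(d["scene"],(290,150,400,280),4.5,"v23",[])
E
```

```text
t: 19.65
tcp_pos: [0.5015, 0.0679, 0.1014]
tool_rot: [0.746, 0.666, -0.0, 0.0]
force: [0.7, 3.0, 0.3]
finger_gap: 0.296
t 19.7 tcp [0.5016 0.068  0.1014] yawY -6.46 z [ 0. -0. -1.] dp cm [ 2.08 -0.02 -0.11] roll 0.001 F [1.1  3.38 0.88] gap 2.55 q [-0.09  0.54  1.83 -0.    0.77  0.03]
```

View pics/v23.png

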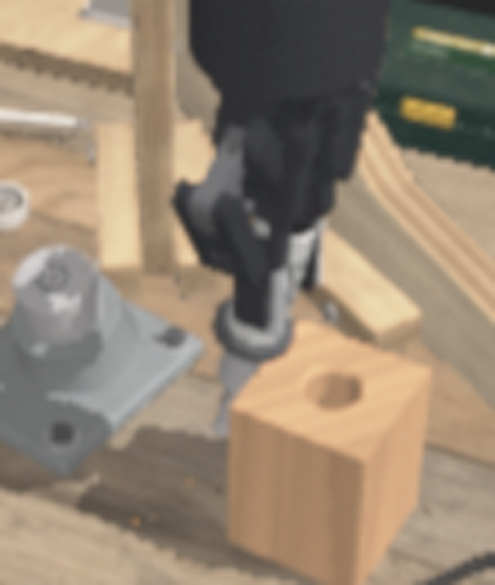

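```bash
python3 -m creep '{"claw":[2,2,2,2,2,2,2,2,2,2],"dp":[[0.3,0,0],[0.8,0,0],[1.4,0,0],[2,0,-0.5],[2,0,-1.5],[2,0,-2.5],[2,0,-3.5],[2,0,-4.5],[2,0,-5],[2,0,-5]],"roll":[0,0,0,0,0,0,0,0,0,0]}' 25; python3 - <<'E'
from h import *
d=look("24",("scene",))
plan([.5037,.0887,.1025],-6.5)
crop(d["scene"],(310,100,400,230),4.6,"v24",[])
E
```

```text
t: 20.7
tcp_pos: [0.5043, 0.0879, 0.1526]
tool_rot: [0.746, 0.666, 0.001, 0.001]
force: [0.4, 0.2, -1.5]
finger_gap: 0.302
t 20.75 tcp [0.5038 0.0879 0.152 ] yawY -6.49 z [ 0.001 -0.    -1.   ] dp cm [ 0.08 -0.03  4.95] roll 0.0 F [ 0.35  0.28 -1.  ] gap 2.53 q [-0.05  0.46  1.78 -0.    0.9   0.07]
```

View pics/v24.png

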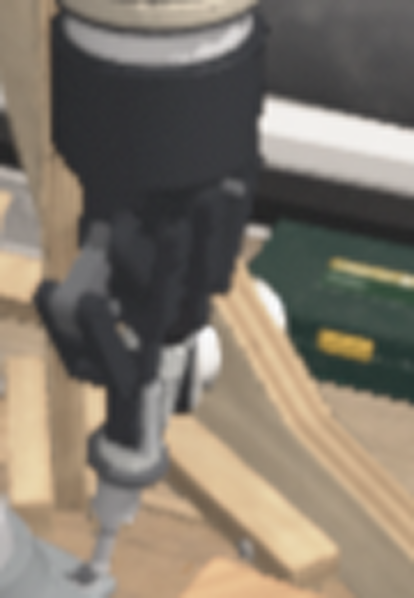

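```bash
python3 - <<'E'
from h import *
d=load("pics/scene_24.npz"); b=load("pics/scene_15.npz")
df=np.abs(d["image"].astype(int)-b["image"]).max(-1)
x0,y0,x1,y1=320,185,355,235
a=cv2.resize(np.ascontiguousarray(d["image"][y0:y1,x0:x1,::-1]),None,fx=11,fy=11,interpolation=cv2.INTER_NEAREST)
g=cv2.resize(np.clip(df[y0:y1,x0:x1]*3,0,255).astype(np.uint8),None,fx=11,fy=11,interpolation=cv2.INTER_NEAREST)
cv2.imwrite("pics/v24b.png",np.hstack([a,cv2.cvtColor(g,cv2.COLOR_GRAY2BGR)]))
E
```

```text
(no output)
```

View pics/v24b.png

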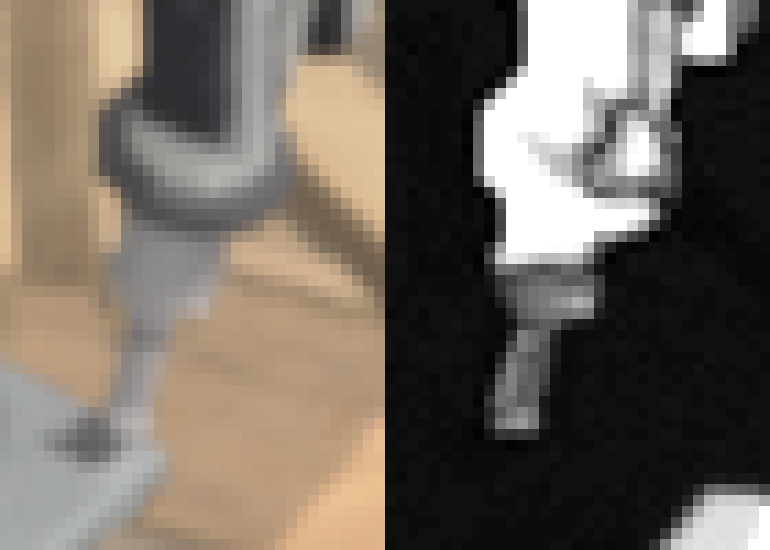

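```bash
python3 - <<'E'
from h import *
d=load("pics/scene_24.npz")
c=np.array([.5038,.0879,.152]); psi=np.radians(-6.49)
yt=np.array([np.cos(psi),np.sin(psi),0]); lean=np.array([np.cos(psi-np.pi/2),np.sin(psi-np.pi/2),0])
f,cx,cy=K(d); o=-d["R"].T@d["t"]
def hit(u,v):
    r=d["R"].T@np.array([(u-cx)/f,(v-cy)/f,1]); s=yt@(c-o)/(yt@r); return o+s*r
pts={"collar":(195,165),"neck":(165,262),"ball":(130,412)}
H={k:hit(320+x/11-.5,185+y/11-.5) for k,(x,y) in pts.items()}
for k,X in H.items(): print(k,X.round(4),"lean off",((X-c)@lean*1000).round(1),"z-c",((X-c)[2]*1000).round(1))
for a,b in(("collar","ball"),("neck","ball"),("collar","neck")):
    v=H[a]-H[b]; print(a,b,np.degrees(np.arctan2(v@lean,v[2])).round(1),np.linalg.norm(v).round(4))
# compare with upright state predicted image for 0/15 deg
for th in (10,12,15,17):
    t=np.radians(th); ax=lean*np.sin(t)+np.array([0,0,1])*np.cos(t)
    for P in(.042,.05):
        piv=c+[0,0,.085+P-.0878]; org=piv-P*ax
        q=proj(d,[org+.003*ax,org-.065*ax,org-.015*ax]); print(th,P,((q-[319.5,184.5])*11).round(0).tolist())
E
```

```text
collar [0.5051 0.0992 0.1521] lean off -11.3 z-c 0.1
neck [0.5058 0.1051 0.128 ] lean off -17.3 z-c -24.0
ball [0.5066 0.1124 0.0895] lean off -24.7 z-c -62.5
collar ball 12.0 0.0641
neck ball 10.8 0.0393
collar neck 13.9 0.0249
10 0.042 [[218.0, 170.0], [159.0, 438.0], [202.0, 245.0]]
10 0.05 [[211.0, 167.0], [152.0, 435.0], [195.0, 242.0]]
12 0.042 [[211.0, 167.0], [142.0, 429.0], [192.0, 239.0]]
12 0.05 [[203.0, 163.0], [134.0, 425.0], [184.0, 235.0]]
15 0.042 [[201.0, 161.0], [116.0, 413.0], [178.0, 231.0]]
15 0.05 [[191.0, 156.0], [106.0, 408.0], [167.0, 226.0]]
17 0.042 [[195.0, 157.0], [99.0, 402.0], [168.0, 225.0]]
17 0.05 [[183.0, 151.0], [88.0, 396.0], [157.0, 219.0]]
```

```bash
python3 -m creep '{"claw":[2,2,2,2,2,2,2,2,2,2,2,2],"dp":[[0,0,1],[0,0,2.5],[0,0,4],[0,0,5],[-0.5,0,5],[-1,0,5],[-1.5,0,5],[-1.8,0,5],[-2,0,5],[-2.2,0,5],[-2.3,0,5],[-2.3,0,5]],"roll":[0,0,0,0,0,0,0,0,0,0,0,0]}' 25; python3 -m creep '{"claw":[2,2],"dp":[[0,0,0],[0,0,0]],"roll":[0,0]}' 25; python3 -m creep '{"claw":[2,2,2,2,2,2,2,2,2,2],"dp":[[0.3,0,0],[0.8,0,0],[1.4,0,0],[2,0,-1],[2,0,-2.5],[2,0,-4],[2,0,-5.5],[2,0,-7],[2,0,-8],[2,0,-8]],"roll":[0,0,0,0,0,0,0,0,0,0]}' 25; python3 - <<'E'
from h import *
d=look("25",("scene",))["scene"]
plan([.5037,.0887,.1025],-6.5)
b=load("pics/scene_15.npz")
df=np.abs(d["image"].astype(int)-b["image"]).max(-1)
x0,y0,x1,y1=320,165,355,215
a=cv2.resize(np.ascontiguousarray(d["image"][y0:y1,x0:x1,::-1]),None,fx=11,fy=11,interpolation=cv2.INTER_NEAREST)
g=cv2.resize(np.clip(df[y0:y1,x0:x1]*3,0,255).astype(np.uint8),None,fx=11,fy=11,interpolation=cv2.INTER_NEAREST)
cv2.imwrite("pics/v25b.png",np.hstack([a,cv2.cvtColor(g,cv2.COLOR_GRAY2BGR)]))
E
```

```text
t: 21.95
tcp_pos: [0.5015, 0.0659, 0.1017]
tool_rot: [0.746, 0.666, 0.001, 0.0]
force: [0.1, 4.8, -2.0]
finger_gap: 0.296
t: 22.15
tcp_pos: [0.5016, 0.0659, 0.1017]
tool_rot: [0.746, 0.666, 0.001, 0.0]
force: [1.7, 4.9, -0.6]
finger_gap: 0.299
t: 23.15
tcp_pos: [0.5043, 0.0853, 0.1831]
tool_rot: [0.746, 0.666, 0.001, 0.001]
force: [-0.3, 0.3, -1.7]
finger_gap: 0.296
t 23.2 tcp [0.5036 0.0852 0.1822] yawY -6.45 z [ 0.002 -0.    -1.   ] dp cm [ 0.35 -0.04  7.97] roll 0.001 F [-0.05 -0.14 -3.06] gap 2.52 q [-0.05  0.42  1.75 -0.    0.97  0.06]
```

View pics/v25b.png

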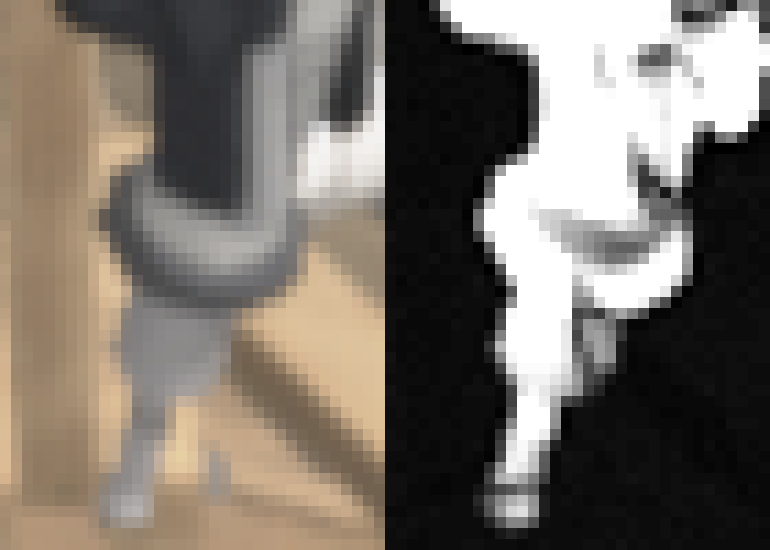

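```bash
cat > ang.py <<'E'
from h import *
def fit(d,c,psi,sgn,obs,labels=(.003,-.065,-.015)):
    """least squares: tilt, and 2 offsets; obs px of points on axis at given axial coord"""
    from scipy.optimize import least_squares
    yt=np.array([np.cos(psi),np.sin(psi),0]); lean=sgn*np.array([-np.sin(psi),np.cos(psi),0])
    def pts(p):
        ax=lean*np.sin(p[0])+np.array([0,0,1])*np.cos(p[0]); o=c+lean*p[1]+np.array([0,0,p[2]])
        return np.array([o+l*ax for l in labels]),ax,o
    r=least_squares(lambda p:(proj(d,pts(p)[0])-obs).ravel(),[.2,0,0])
    _,ax,o=pts(r.x); print("tilt",np.degrees(r.x[0]).round(2),"origin-c lean/z mm",(r.x[1:]*1000).round(1),"res px",r.fun.round(2),"origin",o.round(4)); return r.x,ax,o
E
python3 - <<'E'
from ang import *
d=load("pics/scene_25.npz")
px=lambda x,y:(320+x/11-.5,165+y/11-.5)
fit(d,np.array([.5040,.0872,.1822]),np.radians(-6.45),-1,np.array([px(204,235),px(125,505),px(170,340)]),(.003,-.065,-.019))
fit(d,np.array([.5040,.0872,.1822]),np.radians(-6.45),-1,np.array([px(204,235),px(125,505)]),(.003,-.065))
# pin direction only
fit(d,np.array([.5040,.0872,.1822]),np.radians(-6.45),-1,np.array([px(151,412),px(125,505)]),(-.043,-.065))
E
```

```text
tilt 13.65 origin-c lean/z mm [-11.7  -1.6] res px [-0.18  0.37 -0.28  0.5   0.45 -0.84] origin [0.5053 0.0988 0.1806]
tilt 13.63 origin-c lean/z mm [-11.2  -0.4] res px [ 0.05 -0.09 -0.06  0.11] origin [0.5053 0.0983 0.1818]
tilt 12.09 origin-c lean/z mm [-12.3   1.3] res px [-0.17  0.31  0.18 -0.32] origin [0.5054 0.0995 0.1835]
```

```bash
python3 - <<'E'
from h import *
d=load("pics/scene_20.npz")
x0,y0,x1,y1=347,185,382,235
a=cv2.resize(np.ascontiguousarray(d["image"][y0:y1,x0:x1,::-1]),None,fx=11,fy=11,interpolation=cv2.INTER_NEAREST)
df=np.abs(d["image"].astype(int)-load("pics/scene_15.npz")["image"]).max(-1)
g=cv2.resize(np.clip(df[y0:y1,x0:x1]*3,0,255).astype(np.uint8),None,fx=11,fy=11,interpolation=cv2.INTER_NEAREST)
cv2.imwrite("pics/v20b.png",np.hstack([a,cv2.cvtColor(g,cv2.COLOR_GRAY2BGR)]))
E
```

```text
(no output)
```

View pics/v20b.png

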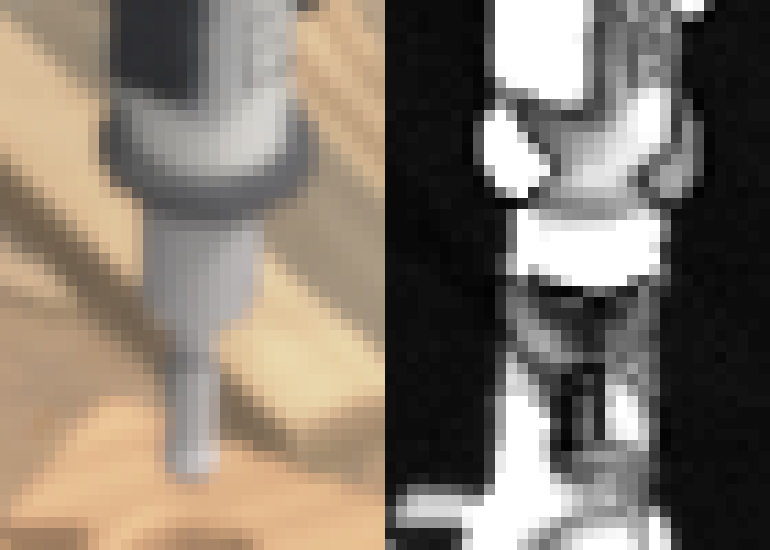

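```bash
python3 - <<'E'
from ang import *
d=load("pics/scene_20.npz")
px=lambda x,y:(347+x/11-.5,185+y/11-.5)
fit(d,np.array([.4989,.0408,.1786]),np.radians(-6.48),-1,np.array([px(210,148),px(191,453)]),(.003,-.065))
for th in (0,2,-2):
    t=np.radians(th);ps=np.radians(-6.48); lean=np.array([np.sin(ps),-np.cos(ps),0])
    q=proj(d,[[.4989,.0408,.179],np.array([.4989,.0408,.179])-.068*(lean*np.sin(t)+np.array([0,0,np.cos(t)]))]); print(th,(q[1]-q[0])*11)
E
```

```text
tilt 0.26 origin-c lean/z mm [-0.5 -2.3] res px [ 0.09 -0.26 -0.11  0.29] origin [0.499  0.0413 0.1763]
0 [-19.78257    311.43552259]
2 [-32.12583748 306.49532347]
-2 [ -7.38225146 316.03103887]
```

```bash
python3 -m creep '{"claw":[2,2,2,2,2,2,2,2,2,2,2,2],"dp":[[0,0,2],[0,0,4],[0,0,6],[0,0,7.5],[0,0,8],[-0.6,0,8],[-1.2,0,8],[-1.7,0,8],[-2,0,8],[-2.17,0,8],[-2.17,0,8],[-2.17,0,8]],"roll":[0,0,0,0,0,0,0,0,0,0,0,0]}' 25; python3 -m creep '{"claw":[2,2,2,2,2,2,2,2,2,2],"dp":[[0.3,0,0],[0.8,0,0],[1.4,0,0],[2,0,-1],[2,0,-2.5],[2,0,-4],[2,0,-5.5],[2,0,-7],[2,0,-8],[2,0,-8]],"roll":[0,0,0,0,0,0,0,0,0,0]}' 25; python3 - <<'E'
from h import *
d=look("26",("scene",))["scene"]
plan([.5037,.0887,.1025],-6.5)
b=load("pics/scene_15.npz")
df=np.abs(d["image"].astype(int)-b["image"]).max(-1)
x0,y0,x1,y1=320,165,355,215
a=cv2.resize(np.ascontiguousarray(d["image"][y0:y1,x0:x1,::-1]),None,fx=11,fy=11,interpolation=cv2.INTER_NEAREST)
g=cv2.resize(np.clip(df[y0:y1,x0:x1]*3,0,255).astype(np.uint8),None,fx=11,fy=11,interpolation=cv2.INTER_NEAREST)
cv2.imwrite("pics/v26b.png",np.hstack([a,cv2.cvtColor(g,cv2.COLOR_GRAY2BGR)]))
E
```

```text
t: 24.4
tcp_pos: [0.5014, 0.0639, 0.1019]
tool_rot: [0.746, 0.666, 0.001, 0.0]
force: [1.9, 2.8, -0.5]
finger_gap: 0.293
t: 25.4
tcp_pos: [0.5041, 0.0836, 0.1831]
tool_rot: [0.746, 0.666, 0.001, 0.001]
force: [0.4, 0.2, -2.1]
finger_gap: 0.299
t 25.45 tcp [0.5034 0.0835 0.1822] yawY -6.45 z [ 0.002 -0.    -1.   ] dp cm [ 0.52 -0.04  7.97] roll 0.001 F [-0.07 -0.79 -1.4 ] gap 2.51 q [-0.05  0.42  1.75 -0.    0.97  0.06]
```

View pics/v26b.png

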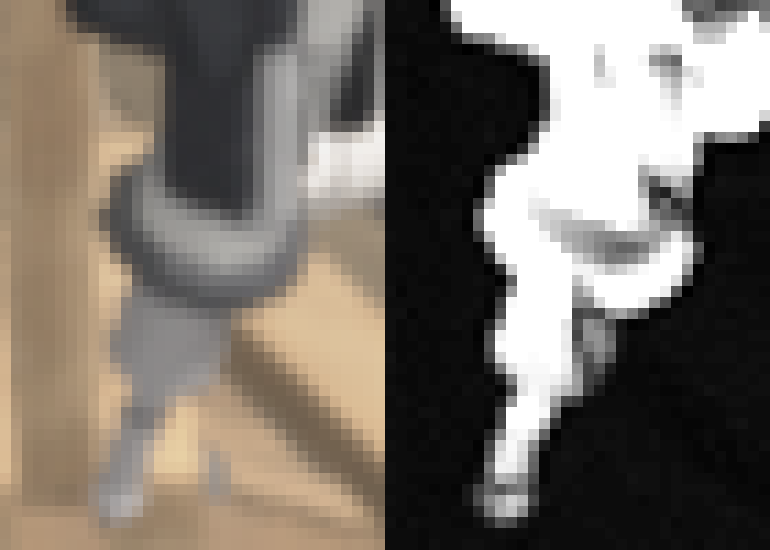

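```bash
python3 - <<'E'
from ang import *
d=load("pics/scene_26.npz")
px=lambda x,y:(320+x/11-.5,165+y/11-.5)
for bx in (117,119,121):
  r,ax,o=fit(d,np.array([.5034,.0835,.1822]),np.radians(-6.45),-1,np.array([px(206,235),px(bx,502)]),(.003,-.065))
print(np.hypot(*(r[1:2]))/np.sin(r[0]))
E
```

```text
tilt 15.18 origin-c lean/z mm [-14.7  -0.3] res px [ 0. -0. -0.  0.] origin [0.505  0.0981 0.1819]
tilt 14.91 origin-c lean/z mm [-14.6  -0.2] res px [ 0.02 -0.04 -0.03  0.05] origin [0.505 0.098 0.182]
tilt 14.65 origin-c lean/z mm [-14.5  -0.1] res px [ 0.05 -0.08 -0.06  0.09] origin [0.505  0.0979 0.1821]Traceback (most recent call last):
  File "<stdin>", line 6, in <module>
TypeError: hypot() takes from 2 to 3 positional arguments but 1 were given
```

```bash
python3 -c "
from h import *; plan([.4941,.203,.1822],-103.4)"; python3 -m creep '{"claw":[2,2,2,2,2,2,2,2,2,2,2,2],"dp":[[0.5,-0.1,0],[1.5,-0.3,0],[2.6,-0.5,0],[3.7,-0.7,0],[4.8,-0.9,0],[5.9,-1.1,0],[7,-1.3,0],[8.1,-1.6,0],[9.2,-1.8,0],[10.3,-2,0],[11.3,-2.2,0],[11.8,-2.2,0]],"roll":[0.1,0.24,0.38,0.52,0.66,0.8,0.94,1.08,1.22,1.36,1.5,1.6]}' 25;  python3 -m creep '{"claw":[2,2,2],"dp":[[0,0,0],[0,0,0],[0,0,0]],"roll":[0.09,0.09,0.09]}' 25;python3 - <<'E'
from h import *
d=look("27",("scene","top"))
plan([.4941,.203,.1576],-103.4)
crop(d["scene"],(250,110,350,250),4.2,"v27",[])
crop(d["top"],(260,170,380,280),4.2,"v27t",[])
E
```

```text
t 25.45 tcp [0.5034 0.0835 0.1822] yawY -6.45 z [ 0.002 -0.    -1.   ] dp cm [ 1.176e+01 -2.270e+00 -1.000e-02] roll -1.449 F [-0.07 -0.79 -1.4 ] gap 2.51 q [-0.05  0.42  1.75 -0.    0.97  0.06]
t: 26.65
tcp_pos: [0.4934, 0.2038, 0.1803]
tool_rot: [0.997, -0.073, -0.001, 0.0]
force: [0.0, -0.6, -2.0]
finger_gap: 0.297
t: 26.95
tcp_pos: [0.4939, 0.203, 0.1807]
tool_rot: [0.993, -0.115, -0.001, 0.0]
force: [0.7, -0.9, -1.6]
finger_gap: 0.299
t 27.05 tcp [0.4942 0.2029 0.181 ] yawY -103.24 z [-0.001 -0.    -1.   ] dp cm [-0.01 -0.    2.34] roll 0.003 F [-0.45  0.41 -1.77] gap 2.55 q [ 0.18  0.45  1.69 -0.    1.    1.98]
```

View pics/v27.png

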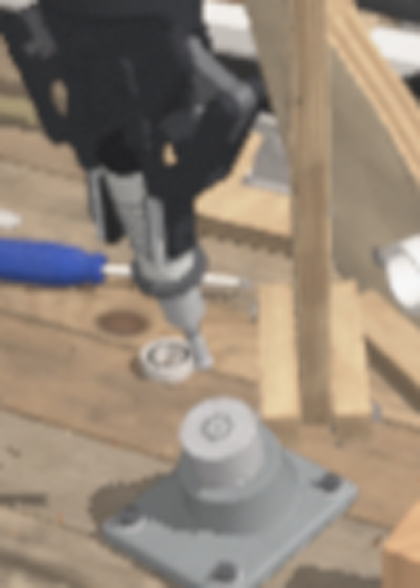

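View pics/v27t.png

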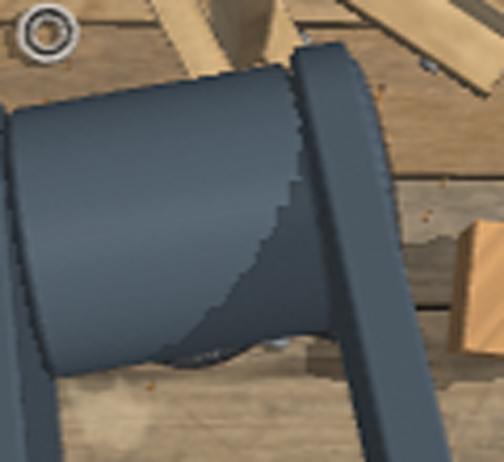

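```bash
python3 - <<'E'
from h import *
d=load("pics/scene_27.npz"); a=np.array([-.2518,.060,.966]); L=np.array([-.973,.232,0])
T=np.array([.4942,.2029,.181]); o=T-.0146*L-[0,0,.0002]
x0,y0,x1,y1=280,155,325,225
f=8
c=cv2.resize(np.ascontiguousarray(d["image"][y0:y1,x0:x1,::-1]),None,fx=f,fy=f,interpolation=cv2.INTER_NEAREST)
for P in [o+.003*a,o-.065*a,o-.07*a,np.array([.531,.1942,.0705])]:
    u,v=proj(d,P)[0]; print(P.round(4),(u,v)); cv2.circle(c,(int((u-x0+.5)*f),int((v-y0+.5)*f)),2,(0,0,255),-1)
cv2.imwrite("pics/v27b.png",c)
W=cloud(d)
for u,v in [(298,194),(298,195),(297,193),(294,184),(301,211)]: print(u,v,W[v,u].round(4))
E
```

```text
[0.5077 0.1997 0.1837] (np.float64(290.1905606103236), np.float64(172.8020324505206))
[0.5248 0.1956 0.118 ] (np.float64(298.17051561127465), np.float64(195.23424378211067))
[0.526  0.1953 0.1132] (np.float64(298.71749683894046), np.float64(196.77184624878484))
[0.531  0.1942 0.0705] (np.float64(301.3773039865147), np.float64(211.25237926313073))
298 194 [0.52   0.193  0.1254]
298 195 [0.519  0.1926 0.1236]
297 193 [0.5175 0.1937 0.1295]
294 184 [0.5034 0.1905 0.1625]
301 211 [0.5294 0.1941 0.0725]
```

View pics/v27b.png

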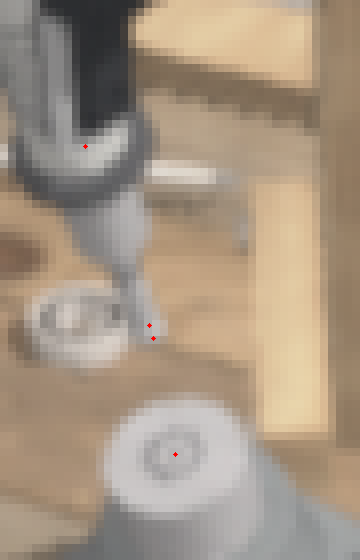

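```bash
python3 -m creep '{"claw":[2,2,2,2,2,2,2,2,2],"dp":[[0,0,0.4],[0,0,1],[0,0,1.7],[0,0,2.3],[0.1,0,2.7],[0.2,0,3.1],[0.3,0,3.5],[0.39,0,3.8],[0.39,0,3.8]],"roll":[0.003,0.003,0.003,0.003,0.003,0.003,0.003,0.003,0.003]}' 25; cat > tip.py <<'E'
from h import *
def show(tag):
    d=look(tag,("scene",))["scene"]; from station import manip
    s=manip.sense(); T=s["tcp_pos"]; print(s["t"],T.round(4),s["force"].round(2))
    a=np.array([-.2518,.060,.966]); L=np.array([-.973,.232,0]); M=np.array([.531,.1942,.0705])
    o=T-.0146*L-[0,0,.0002]; tip=o-.07*a; e=tip-M; h=e@a; lat=e-h*a
    print("free tip",tip.round(4),"gap mm",(h*1000).round(1),"lateral mm",(lat*1000).round(1))
    x0,y0,x1,y1=280,160,325,230; f=8
    c=cv2.resize(np.ascontiguousarray(d["image"][y0:y1,x0:x1,::-1]),None,fx=f,fy=f,interpolation=cv2.INTER_CUBIC)
    c2=c.copy()
    for P in [o+.003*a,o-.065*a,tip,M]:
        u,v=proj(d,P)[0]; cv2.circle(c2,(int((u-x0+.5)*f),int((v-y0+.5)*f)),2,(0,0,255),-1)
    cv2.imwrite(f"pics/t{tag}.png",np.hstack([c,c2]))
E
python3 -c "
from tip import *; show('28')"
```

```text
t: 27.95
tcp_pos: [0.4983, 0.2021, 0.143]
tool_rot: [0.993, -0.117, -0.0, 0.0]
force: [-0.2, 0.5, -1.4]
finger_gap: 0.298
28.0 [0.4983 0.2022 0.1433] [-0.37 -0.45 -2.61]
free tip [0.5302 0.1946 0.0754] gap mm 5.0 lateral mm [0.4 0.1 0.1]
```

View pics/t28.png

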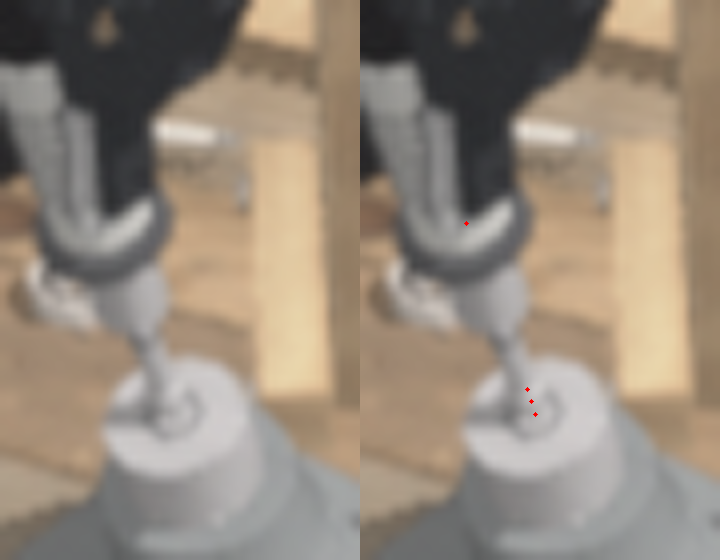

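```bash
python3 -m creep '{"claw":[2,2,2,2],"dp":[[0.05,0,0.2],[0.1,0,0.38],[0.13,0,0.48],[0.13,0,0.48]],"roll":[0,0,0,0]}' 25; python3 -c "
from tip import *; show('29')"
```

```text
t: 28.4
tcp_pos: [0.4996, 0.2019, 0.1386]
tool_rot: [0.993, -0.117, 0.0, -0.0]
force: [-0.3, 0.0, -3.0]
finger_gap: 0.295
28.45 [0.4996 0.2019 0.1386] [-0.35 -0.43 -1.03]
free tip [0.5314 0.1943 0.0708] gap mm 0.2 lateral mm [0.5 0.1 0.1]
```

View pics/t29.png

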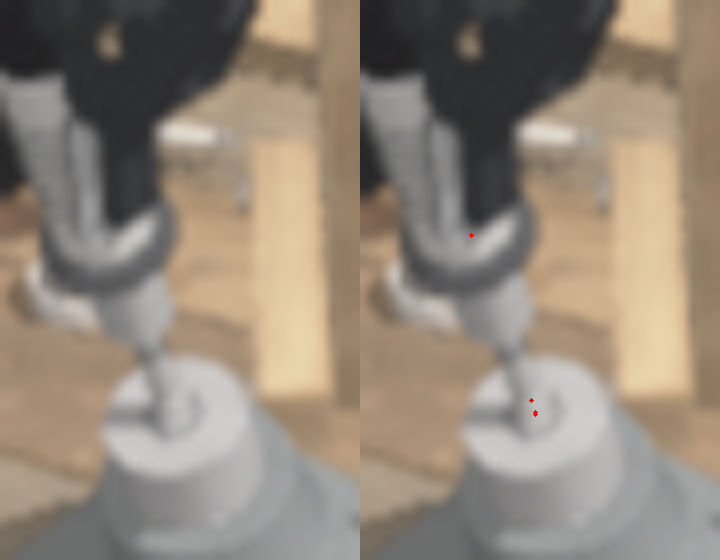

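```bash
python3 - <<'E'
from h import *
out=[]
for t in("scene_15","scene_28","scene_29"):
    d=load(f"pics/{t}.npz"); c=d["image"][195:222,290:314,::-1].astype(float)
    c=np.clip((c-90)*1.9,0,255).astype(np.uint8)
    out.append(cv2.resize(c,None,fx=11,fy=11,interpolation=cv2.INTER_CUBIC))
cv2.imwrite("pics/z29.png",np.hstack(out))
E
```

```text
(no output)
```

View pics/z29.png

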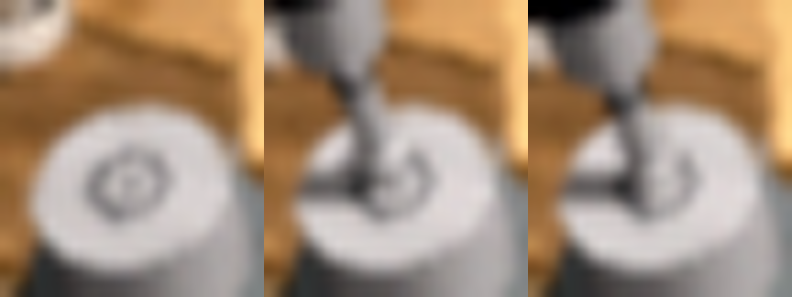

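```bash
python3 -m creep '{"claw":[2,2,2,2],"dp":[[0.07,0,0.25],[0.13,0,0.5],[0.13,0,0.5],[0.13,0,0.5]],"roll":[0,0,0,0]}' 25; python3 -m creep '{"claw":[2,2,2,2],"dp":[[0.07,0,0.24],[0.13,0,0.48],[0.13,0,0.48],[0.13,0,0.48]],"roll":[0,0,0,0]}' 25; python3 - <<'E'
from tip import *
show('30')
out=[]
for t in("scene_15","scene_29","scene_30"):
    d=load(f"pics/{t}.npz"); c=d["image"][180:222,285:314,::-1].astype(float)
    c=np.clip((c-60)*1.5,0,255).astype(np.uint8)
    out.append(cv2.resize(c,None,fx=9,fy=9,interpolation=cv2.INTER_CUBIC))
cv2.imwrite("pics/z30.png",np.hstack(out))
E
```

```text
t: 28.85
tcp_pos: [0.5009, 0.2016, 0.1336]
tool_rot: [0.993, -0.117, -0.0, -0.0]
force: [-1.1, 0.0, -0.4]
finger_gap: 0.298
t: 29.25
tcp_pos: [0.5022, 0.2013, 0.1288]
tool_rot: [0.993, -0.117, 0.0, -0.0]
force: [-1.0, -0.6, 1.3]
finger_gap: 0.298
29.3 [0.5022 0.2013 0.1289] [-0.1   0.22  0.57]
free tip [0.534  0.1937 0.061 ] gap mm -9.9 lateral mm [0.5 0.1 0.1]
```

View pics/z30.png

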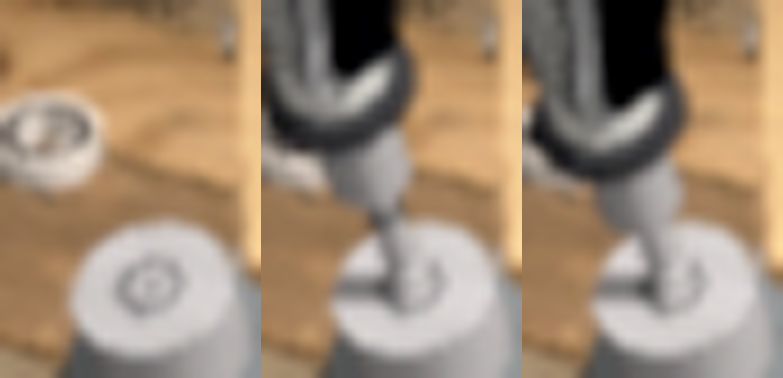

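View pics/t30.png

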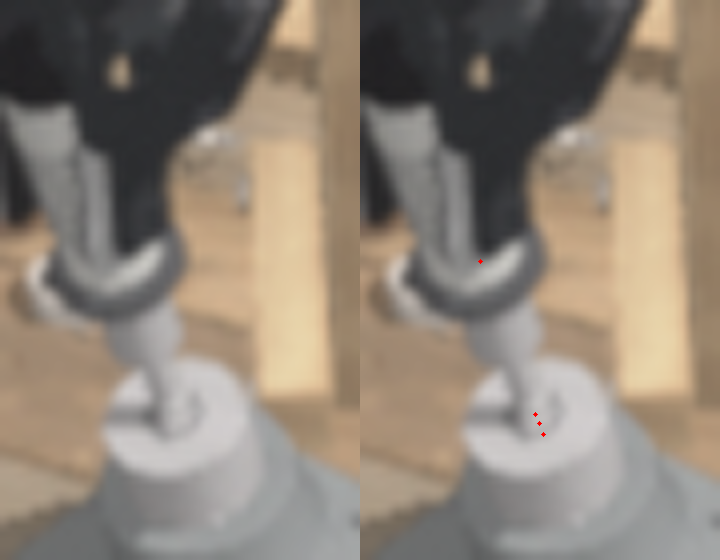

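```bash
python3 - <<'E'
from h import *
b=load("pics/scene_15.npz"); 
for t in("28","29","30"):
    d=load(f"pics/scene_{t}.npz")
    dz=((b["z_map"]-d["z_map"])*1000)[203:219,293:309]
    print(t); print("      "," ".join(f"{u:4d}" for u in range(293,309)))
    for i,r in enumerate(dz): print(203+i," ".join(f"{x:4.0f}" for x in r))
d=load("pics/scene_30.npz"); g=d["image"].mean(-1)[203:219,293:309]
for i,r in enumerate(g): print(203+i," ".join(f"{x:4.0f}" for x in r))
g=b["image"].mean(-1)[203:219,293:309]
for i,r in enumerate(g): print(203+i," ".join(f"{x:4.0f}" for x in r))
E
```

```text
28
        293  294  295  296  297  298  299  300  301  302  303  304  305  306  307  308
203   -1   -2    0   -2  162  169  165  162   -0   -1   -1   -2   -2   -5    2   -2
204   -0    0   -2   -0  159  165  155  154    2    1    3   -2    5    2    1    1
205   -2    3   -3    1  149  156  154  154   29    3   -2    1   -3   -3   -2   -1
206    1    2    6    0   -1  146   30   27   30    1   -0   -2   -1    3   -1   -3
207   -2   -0   -1   -1   -1   27   24   27   30    3    4    3    1    2    1   -4
208    1   -2    1   -5   -1   -3   24   20   20   15   -2    1    1   -1    0   -1
209    2    1   -0    2    0    1   18   18   19   16   -1   -0    1    3    3    1
210   -2    2   -0    2    4   -1   17   11   16   13   -0   -3    0    0    0    3
211   -1   -0    1   -2   -1   -1    2   12   12   -2    3    1   -4    2   -1    0
212   -2   -1    4    0    1    1   -2    2    0   -1   -3   -1   -2    1    1    3
213   -3   -2   -2   -1   -1    2    0    0   -1    2    1    1   -1    1    1    2
214    3   -4    1    0    2   -2   -1    1    5   -3   -2    1    2    1   -3    2
21
[... 5189 characters left out ...]
178  168  185  198  199  198
211  177  192  196  195  186  163  169  187  177  180  188  174  182  199  201  199
212  182  193  195  194  182  161  172  186  178  183  184  173  191  200  201  201
213  187  194  195  195  187  168  160  169  174  177  177  182  199  201  201  201
214  184  195  196  196  194  186  169  159  169  177  185  195  199  200  201  201
215  171  195  197  196  196  195  189  181  187  193  195  197  198  198  199  199
216  153  179  195  198  197  197  196  194  195  197  196  196  195  193  192  187
217  131  146  177  195  197  198  197  197  196  196  196  194  189  182  180  177
218  120  121  144  167  177  186  191  192  193  189  183  176  174  169  171  174
```

```bash
for i in 1 2 3 4 5 6 7 8 9 10; do python3 -m creep '{"claw":[2],"dp":[[0,0,0]],"roll":[0]}' 25 | grep -E "force|tcp_pos" | tr '\n' ' '; echo; done
```

```text
tcp_pos: [0.5021, 0.2013, 0.1289] force: [-0.9, 0.1, 1.0] 
tcp_pos: [0.5021, 0.2013, 0.1289] force: [-0.5, 0.9, 1.1] 
tcp_pos: [0.5021, 0.2013, 0.1289] force: [-0.0, 0.0, 1.6] 
tcp_pos: [0.5021, 0.2013, 0.1289] force: [-0.0, -0.2, 0.9] 
tcp_pos: [0.5021, 0.2013, 0.1288] force: [-0.5, -0.4, 1.1] 
tcp_pos: [0.5021, 0.2013, 0.1288] force: [-1.4, -0.0, 2.0] 
tcp_pos: [0.5021, 0.2013, 0.1288] force: [-0.1, -0.5, 0.9] 
tcp_pos: [0.5021, 0.2013, 0.1288] force: [-0.7, 0.5, 0.6] 
tcp_pos: [0.5021, 0.2013, 0.1288] force: [-1.6, -0.1, 0.9] 
tcp_pos: [0.5021, 0.2013, 0.1288] force: [-0.4, 0.2, 1.1]
```

```bash
python3 -m creep '{"claw":[2,2,2],"dp":[[-0.01,0,-0.05],[-0.01,0,-0.05],[-0.01,0,-0.05]],"roll":[0,0,0]}' 25; python3 - <<'E'
from tip import *
show('31')
d=load("pics/scene_31.npz"); W=cloud(d); im=d["image"].astype(int)
M=np.array([.531,.1942,.0705])
a=np.array([-.2518,.060,.966]); a/=np.linalg.norm(a)
P=W.reshape(-1,3); ok=~np.isnan(P[:,0]); e=P-M; s=e@a; r=np.linalg.norm(e-s[:,None]*a,axis=1)
v,u=np.mgrid[:400,:640]; u=u.ravel();v=v.ravel()
br=im.max(-1).ravel()
for lo,hi,R,nm in((.033,.045,.010,"neck"),(.045,.058,.010,"neck"),(.068,.085,.013,"barrel"),(.085,.105,.013,"barrel"),(.105,.125,.013,"barrel")):
    m=ok&(s>lo)&(s<hi)&(r<R+.006)&(br>(100 if nm=="barrel" else 0))
    q=e[m]-s[m][:,None]*a; print(nm,lo,m.sum(),"r mean",r[m].mean().round(4),"expected",R,"mean dir",q.mean(0).round(4))
# least-squares axis fit on neck+barrel points
from scipy.optimize import least_squares
sel=[]
for lo,hi,R in((.034,.058,.010),(.069,.125,.013)):
    m=ok&(s>lo)&(s<hi)&(abs(r-R)<.005)&(br>(100 if R>.01 else 0)); sel.append((P[m],R))
def res(p):
    ax=np.array([p[2],p[3],1]); ax/=np.linalg.norm(ax); c=M+a*.08+[p[0],p[1],0]; o=[]
    for Q,R in sel:
        g=Q-c; o.append(np.linalg.norm(np.cross(g,ax),axis=1)-R)
    return np.concatenate(o)
f=least_squares(res,[0,0,a[0]/a[2],a[1]/a[2]],loss="soft_l1",f_scale=.002); p=f.x; ax=np.array([p[2],p[3],1]); ax/=np.linalg.norm(ax)
c=M+a*.08+[p[0],p[1],0]; tt=c-ax*((c-M)@a)/(ax@a)
print("axis",ax.round(3),"angle to a",np.degrees(np.arccos(ax@a)).round(2),"tilt",np.degrees(np.arccos(ax[2])).round(2),"axis meets face, off mark mm",((tt-M)*1000).round(1),"n",[len(x[0]) for x in sel])
E
```

```text
t: 30.6
tcp_pos: [0.502, 0.2013, 0.1293]
tool_rot: [0.993, -0.117, 0.0, -0.0]
force: [-1.0, 0.4, 0.7]
finger_gap: 0.298
30.65 [0.502  0.2014 0.1293] [-1.14  0.06  0.59]
free tip [0.5338 0.1938 0.0615] gap mm -9.4 lateral mm [0.4 0.1 0.1]
neck 0.033 37 r mean 0.0102 expected 0.01 mean dir [-0.0062 -0.0053 -0.0013]
neck 0.045 17 r mean 0.0104 expected 0.01 mean dir [-0.0059 -0.0064 -0.0011]
barrel 0.068 34 r mean 0.0134 expected 0.013 mean dir [-0.0099 -0.0038 -0.0023]
barrel 0.085 29 r mean 0.0136 expected 0.013 mean dir [-0.0127  0.0005 -0.0034]
barrel 0.105 49 r mean 0.014 expected 0.013 mean dir [-0.0121 -0.0023 -0.003 ]
axis [-0.256  0.061  0.965] angle to a 0.27 tilt 15.27 axis meets face, off mark mm [-0.1 -0.2 -0. ] n [53, 102]
```

View pics/t31.png

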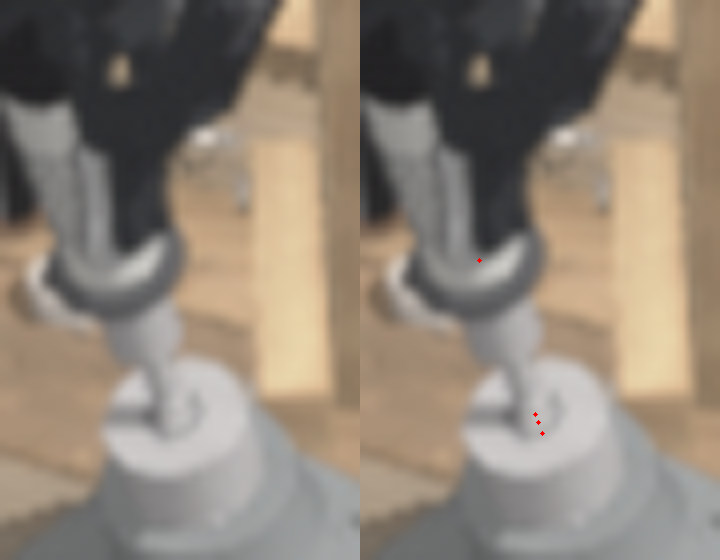

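```bash
python3 - <<'E'
from h import *
d=load("pics/scene_31.npz"); W=cloud(d); M=np.array([.531,.1942,.0705]); a=np.array([-.2518,.060,.966]); a/=np.linalg.norm(a)
P=W.reshape(-1,3); e=P-M; s=e@a; r=np.linalg.norm(e-s[:,None]*a,axis=1)
m=(s>.05)&(s<.075)&(r>.0155)&(r<.020); x=np.sort(s[m]); print(len(x),np.percentile(x,[3,10,50,90,97]).round(4))
# cap & bystanders unchanged
b=load("pics/scene0.npz"); 
for nm,(u0,v0,u1,v1) in dict(dish=(198,195,240,232),wood=(115,200,170,245),lock=(415,283,442,308),bear=(282,187,300,202),block=(338,215,388,282)).items():
    print(nm,(np.abs(d["image"][v0:v1,u0:u1].astype(int)-b["image"][v0:v1,u0:u1]).max(-1)>40).sum())
crop(d,(180,150,430,320),3,"fin")
E
```

```text
61 [0.0601 0.0618 0.0652 0.0671 0.0681]
dish 827
wood 1287
lock 0
bear 150
block 429
```

View pics/fin.png

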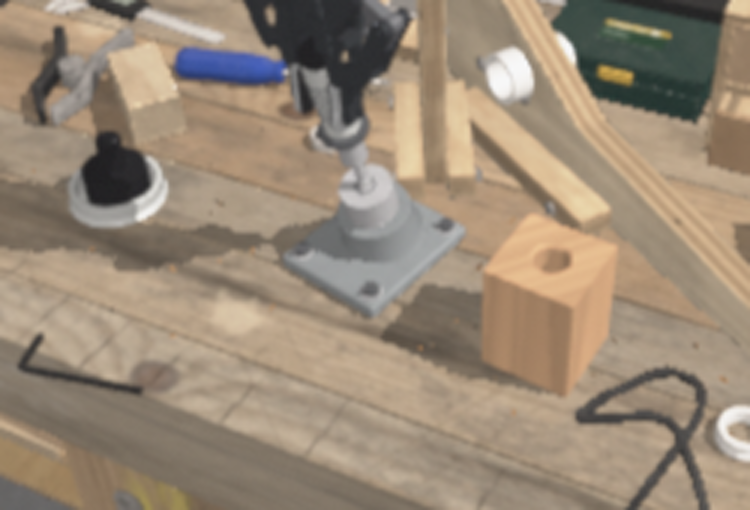

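```bash
python3 - <<'E'
from h import *
d=load("pics/scene_31.npz"); b=load("pics/scene0.npz")
dz=(d["z_map"]-b["z_map"])[200:245,115:170]; print("wood depth change mm: median",np.median(dz)*1000,"n>8mm",(abs(dz)>.008).sum())
from station import manip; s=manip.sense(); print(s["t"],s["force"],s["finger_gap"],abs(s["qd"]).max())
E
python3 -c "
from station import workorder; print(workorder.sign_off())"
```

```text
wood depth change mm: median 0.030755997 n>8mm 20
30.65 [-1.14077086  0.0574127   0.58623522] 0.29318012026614565 0.0015907207616668755
the job is handed in; nothing more can be done
None
```

The job is done and handed in at about 31 s. The cap sits in the dish, and the gauge is held still on the mark, in the order asked.

**Cap:** I drew it off along the boss axis and lowered it into the dish. I pressed it flat with about 6 N before opening the fingers. The picture afterwards shows it seated with the knob up.

**Gauge:** The moves can't tilt the tool. I lifted the gauge out and pressed its neck lightly (about 5 N) against the top edge of its own block, which turned it about 15° in the fingers. I then turned it over the boss and pressed the tip in along the face axis.

**Last checks:**

| Check | Result |
|---|---|
| Squareness, from depth points on the neck and barrel | within 0.3° of the 15° face axis derived from the foot's yaw |
| Tip position | axis meets the face about 0.2 mm from the mark by that fit; the ball's outline agrees to about 1 mm |
| Plunger travel | 9.4 mm from the arm's position and about 10 mm from the collar height. The force gave about 10–11 mm before I backed off 0.5 mm |
| Arm at hand-in | at rest, gripping with 25 N |
| Lockring and wood block | lockring unchanged in the image; wood block's median depth unchanged, its image differing in what I took for the arm's shadow |

**What failed or disagreed:**
- The fingertips appeared about 40 mm higher in the camera than the reported tool height implied. I went by the camera, and contact agreed with it.
- The first two tilt pushes came out at 12.0° and 13.6°, so I repeated the push to reach 14.9°.
- The plunger's dark band was hidden behind the neck at the end, so I couldn't use it to confirm half travel.
- The ball bearing was partly hidden by the arm in the last picture, so I did not confirm it separately.

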